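Drag a drilling template home in its jig and bolt it

TASK

The thin drilling template lies loose on the open end of the slick, not quite level drill jig: with your fingertips pressing on its bare metal face, drag it between the jig's fences until it is fully home against the end stop, never touching its blue edge band. Then slide the red-knobbed bolt fully across behind it so that it cannot come back out. Press gently - firm enough that the template does not slip, never more than 25 N - and leave the other things on the bench alone.

Things in the scene. Friction and masses are not known exactly. Their poses are not given: they have to be found in the camera images.
- leaf_top (a point): The template: aluminium plate 110 x 80 x 4 mm, about 0.12 kg, small dark holes along its long sides, a 4 mm wide blue band all round its edge (within that size, flush). This point: centre of its TOP face. x along its length, the way it must slide; y its width; z up. Lies flat on the bed. Friction: about 0.5 under fingertips, 0.15 on the bed.
- leaf: The same template, origin at the centre of its underside, axes as for leaf_top.
- leaf_edge: The blue band round the template's edge, fixed to it (same origin and axes); not to be touched by the fingers.
- jig: The drill jig on its fixed sub-plate: plywood bed with a slick white strip along it. Origin about at worktop height; x is the sliding direction, from the open end to the end stop; y to its left; z up. It spans x = -185 to 150, y = -94 to 68 mm; the rigid flat bed lies 24 mm above the origin plane. Aluminium fences, cheeks and end stop stand 10 mm above the bed.
- throat (a point): Throat of the jig, on the bed, x = 0, y = 0 of the jig. Two cheeks stand here at y = -40 and +43 mm and flare open by 20 degrees each towards x-, to a mouth 125 mm wide at x = -58 mm. The bed is not level along x: levelling screws pitch it up to 1.3 degrees either way about x = -122 mm, so at the stop it may lie up to 6 mm higher or lower. It does not give under load.
- end_stop (a point): Face of the end stop, on the bed, at x = 130 mm of the jig, y = 0, axes as the jig. Straight fences run from x = 25 to 140 mm of the jig, inner faces at y = -41 and +44 mm. Steel lips on them reach over the template's long sides, 9 mm above the bed (tops 12 mm), leaving an open window from y = -35 to +38 mm.
- roller_at (a point): Rest position of a black roller, 30 mm across, 9 mm high, sprung along y, at x = 70, y = 50 mm of the jig (on the bed). Its nose stands 4 mm in the template's way and presses it against the y- fence with about 2.5 N; pushing the template's front past it takes some 4 N more than plain sliding.
- home (a point): Where the template's centre is when home, axes as the jig: 75 mm along x from the jig's origin, y = -1 mm (long side against the y- fence), 26 mm above the jig's origin plane (half-way through the template's thickness, so leaf_top is then 2 mm above it).
- bolt (a joint): Bolt travel in m: 0 drawn back, 0.035 fully across. It slides along the jig's y+ at x = 5 to 17 mm of the jig; the rear edge of a template that is home is at x = 20 mm; one that is not home is in its way. About 1.5 N of friction; stays where it is left; may start up to 5 mm across, clear of the template's way.
- bolt_knob (a point): The bolt's upright red knob, 16 mm across, from 8 to 36 mm above the bed; this point is on its axis 24 mm above the bed. Drawn back it stands at x = 11, y = -83 mm of the jig, and moves with the bolt. It can be pushed or pinched.
- spool_black: Bystander: black thread spool, 42 mm across, 50 mm high; origin at the centre of its underside. To be left alone.
- spool_cream: Bystander: cream thread spool, 48 mm across, 55 mm high; origin at the centre of its underside. To be left alone.
- spool_red: Bystander: red thread spool, 42 mm across, 60 mm high; origin at the centre of its underside. To be left alone.
- tack_jar: Bystander: clear jar with grey lid, 60 mm across, 82 mm high; origin at the centre of its underside. To be left alone.
- pliers_red: Bystander: red-handled pliers lying flat, 171 x 90 x 15 mm; origin at the centre of its underside. To be left alone.
- shears: Bystander: black-handled shears lying flat, 157 x 176 x 10 mm; origin at the centre of its underside. To be left alone.
- duct_tape: Bystander: roll of grey tape lying flat, 90 mm across, 30 mm high; origin at the centre of its underside. To be left alone.
- tape_measure: Bystander: yellow tape measure, 65 x 71 x 65 mm; origin at the centre of its underside. To be left alone.

How it is judged (in metres and radians):
On the way:
1. the template is fully home against the end stop, flat under the lips (x of leaf_top in the frame of home above -0.002 m and y of leaf_top in the frame of home between -0.003 and 0.003 m and z of leaf_top in the frame of home between 0 and 0.004 m and angle between the x axis of leaf_top and the x axis of home, either way round below 0.035 rad), for 0.2 s.
At the end, for the whole second after the job is handed in: The template lies flat and still, within 2 mm of the end stop, 3 mm of the y- fence and 0.035 rad of square, and the bolt is at least 32 of its 35 mm across behind it (all of step 1 and value of joint bolt above 0.032 m and linear speed of leaf below 0.01 m/s); the robot touches nothing.
It fails at once if fingers press the template with more than 25 N (contact force between the fingers and leaf above 25 N).
It fails at once if the fingers touch the template's blue edge band (contact force between the fingers and leaf_edge above 0.5 N).
It fails at once if another thing on the bench is moved by more than 15 mm (distance of any of spool_black, spool_cream, spool_red, tack_jar, pliers_red, shears, duct_tape, tape_measure from where it was at the start of the episode above 0.015 m).
It also fails if it takes over 67 s, if anything falls off the work surface, if the arm or the gripper's body presses on something with over 40 N, if the wrist force passes 120 N, or if a joint passes its speed limit or range.

ROBOT

A 6-joint arm with a two-finger parallel gripper is mounted at the origin on the work surface; the furniture and walls round the work are solid. World frame = base frame: x ahead of the robot, y to its left, z up, the work surface at z = 0. Lengths are in mm, angles in rad, forces in N, time in s.
With the tool pointing down it reaches from about 375 to 900 mm from the base axis. Payload 3.1 kg.
Tool frame: the origin (TCP) lies between the finger pads; the fingertips stand 11 mm ahead of it and the grasp point (between the pads) lies 8 mm behind it; z points along the fingers, y is the line along which they close (so a half turn about z gives the same grasp; the last joint's range is limited). The gripper opens to 87 mm and grips with 3 to 60 N. Pads are 19 mm wide; open, the fingers measure 117 mm over their backs; the gripper's body (75 mm by 190 mm) begins 51 mm behind the grasp point.
Start: joints at [-1.462, 0.527, 1.433, -0, 1.181, -0.178], TCP at [176.826, -599.44, 198.248] pointing down, gripper open.
Joint ranges: [-3.08, 3.08], [-0.75, 2.2], [0.22, 2.44], [-1.43, 4.57], [0, 2.65], [-2.85, 2.85]. Speed limits (rad/s): [2.79, 2.79, 3.14, 3.14, 3.14, 3.14].

INTERFACE

Orientations are given as a rotation vector (axis times angle).
In Python, from bench import r gives the robot as it stands.
- The arm moves only by the tool jog_arm, never from a script. Its argument "commands" is a list of rows, each an object of numbers: "tx", "ty", "tz": the shift along the tool's x, y, z in units of 25 mm (1.0 is 25 mm); "ax", "ay", "az": the turn, a rotation vector about the tool's x, y, z in rad. A call has exactly 5 rows; each row is the pose to reach, as a shift and turn from the pose commanded when the call began, along the tool's axes at that moment; what a row does not reach only later rows make up. A row lasts 1/8 s, in which the tool goes at most 62.5 mm and 10.7 degrees, less where a joint would pass 70% of its speed; a pose out of reach is approached as far as the arm can. A call with a gripper value outside its range is refused whole. "grip" is the gripper command: -1 is fully open, 1 is shut, values between are in proportion, set as the call begins (left out, the last holds). The fingers move at their own pace and stop on an object; "grip_force" is the grip in N (left out, the last holds). Time passes only in rows, so rows that repeat a pose let the fingers close, or fill a call up. It gives the time, the measured TCP pose, the force, the opening and the grip force at its end, in the units of the state.
- r.state(): the state, without advancing time (a new reading comes with each control period).
- r.capture(name): name is "side" or "top"; returns the picture (420x560x3 uint8, red, green, blue); there is no depth.
- r.camera_params(name): a dict with "fx", "fy", "cx", "cy" (pixels), "D" ([k1, k2, p1, p2, k3] as OpenCV has them; the pictures are not rectified), "extrinsics" (4x4, takes a point from camera to world coordinates). Camera axes: x right, y down, z forward; pixel columns grow to the right and rows downward; lengths in mm; the calibration is good to about 2 mm. A picture is of the moment at which its call begins. camera_params takes no time and is no camera call.
- r.sign_off(): hands the job in; it is judged then, once.
The state is a dict: "time": time; "q": joint angles; "dq": joint speeds; "effort": joint torques, N m; "tcp_pos": TCP position; "orientation": TCP orientation; "force": force on the tool from outside, world axes, zero at the start; "wrist_torque": the same for the moment, N m; "width": finger opening in mm; "grasp_force": force on a finger pad.
Only numpy, scipy, OpenCV 4.12 (cv2) and the standard library are available. Lean on these libraries where they do the work, as an engineer would, in place of code of your own. Each camera call takes 0.05 s, during which the arm holds its last target. There are 200 camera calls.

## Working session

There is one attempt and no reset: what is moved stays moved. The work goes in short steps, Python scripts to look and compute and a tool call to move; the robot and the scene stay as the last step left them, time stands still between calls to the robot, and variables do not carry over. Pictures are saved under pics/ and viewed, at most 10 in all, crops included, and the job is handed in when it is done.

Besides the shell and the picture viewer there is one more tool, called after "Call:" by a JSON object that holds its "op" and its "data", one argument or row to a line. jog_arm: Moves the arm, as the interface text tells. Its arguments: {"type":"object","properties":{"commands":{"type":"array"},"grip":{"type":"number"},"grip_force":{"type":"number"}},"required":["commands"]}

```bash
mkdir -p pics; ls; python3 - <<'E'
from bench import r
import cv2
s=r.state(); print(s)
for n in("top","side"):
    im=r.capture(n); cv2.imwrite(f"pics/{n}0.png",im[:,:,::-1]); p=r.camera_params(n); print(n,p)
E
```

```text
pics
{'time': 0.0, 'q': array([-1.46252963e+00,  5.28450556e-01,  1.43390928e+00, -1.85012524e-05,
        1.18136932e+00, -1.78503752e-01]), 'dq': array([-0.00033007,  0.00127649, -0.00063679,  0.00029499, -0.00114268,
        0.00116602]), 'effort': array([-5.02118237e-04, -4.40047073e+01, -1.76592976e+01,  6.31693332e-02,
        5.80244057e-02, -1.57950049e-04]), 'tcp_pos': array([ 176.71979842, -598.68162082,  197.27904926]), 'orientation': array([-3.10723798e+00, -4.48621784e-01, -9.09149289e-05]), 'force': array([-0.2615964 ,  0.2702738 ,  0.53241158]), 'wrist_torque': array([-0.02014855,  0.0455339 ,  0.02290608]), 'grasp_force': 0.0, 'width': 87.16741180969187}
top {'fx': 445.2893968597163, 'fy': 445.2893968597163, 'cx': 278.3684143919397, 'cy': 212.2956704496695, 'D': array([-0.14330998,  0.        ,  0.        ,  0.        ,  0.        ]), 'extrinsics': array([[-1.82542978e-02, -9.84965863e-01,  1.71781922e-01,
         2.76882683e+02],
       [-9.99767882e-01,  1.60151671e-02, -1.44116900e-02,
        -1.02153564e+02],
       [ 1.14439065e-02, -1.72005124e-01, -9.85029580e-01,
         1.23387192e+03],
       [ 0.00000000e+00,  0.00000000e+00,  0.00000000e+00,
         1.00000000e+00]])}
side {'fx': 425.53047612454986, 'fy': 425.53047612454986, 'cx': 275.84527216732585, 'cy': 203.88092731042045, 'D': array([-0.10941719,  0.        ,  0.        ,  0.        ,  0.        ]), 'extrinsics': array([[ 1.21522409e-01, -5.21630436e-01,  8.44472612e-01,
        -4.76769287e+02],
       [-9.92524912e-01, -5.42147562e-02,  1.09339190e-01,
        -2.45085990e+02],
       [-1.12517725e-02, -8.51447267e-01, -5.24319510e-01,
         6.71130425e+02],
       [ 0.00000000e+00,  0.00000000e+00,  0.00000000e+00,
         1.00000000e+00]])}
```

View pics/top0.png

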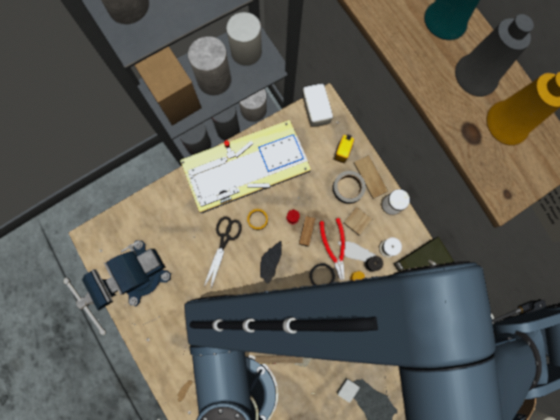

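View pics/side0.png

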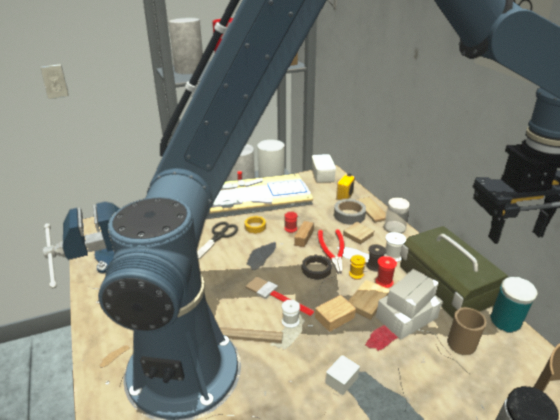

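Top view: the jig lies at (183–310, 122–210), with its open end at right. The template is the blue outline at (260–303, 137–172), the red knob is at (227,144) and the roller is near (223,195). In the side view the jig is at (205–312, 175–215).

```bash
python3 - <<'E'
import cv2
a=cv2.imread("pics/top0.png")[110:220,175:320]; cv2.imwrite("pics/c1.png",cv2.resize(a,None,fx=5.4,fy=5.4,interpolation=cv2.INTER_CUBIC))
a=cv2.imread("pics/side0.png")[135:225,190:350]; cv2.imwrite("pics/c2.png",cv2.resize(a,None,fx=5,fy=5,interpolation=cv2.INTER_CUBIC))
E
```

```text
(no output)
```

View pics/c1.png

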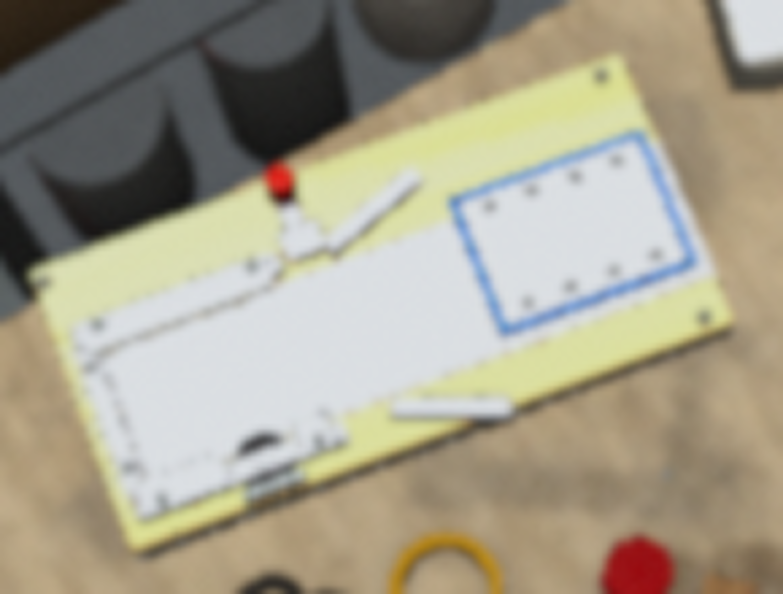

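View pics/c2.png

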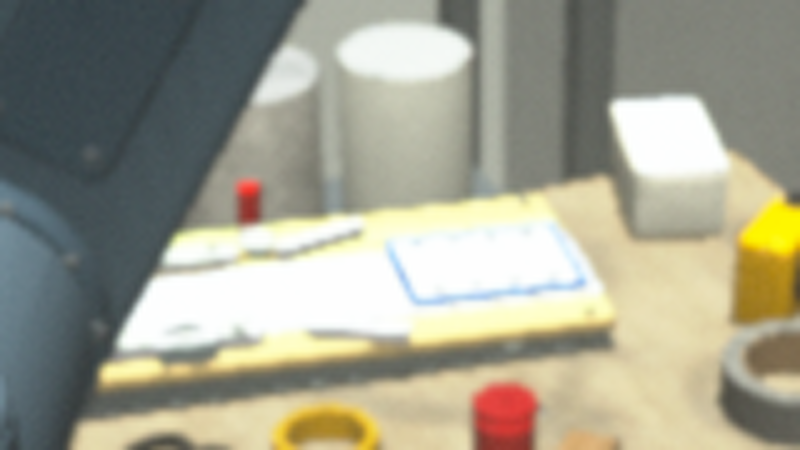

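The top crop shows the jig plate corners at about (30,270), (620,55), (733,325) and (140,548). The knob is at (280,182), and the template is nearly aligned with the jig at its open end. The side crop shows the shelf cans standing just behind the jig's y- side, so I'll keep the gripper's narrow side across the jig.

```bash
cat > h.py <<'E'
import cv2,numpy as np
from bench import r
from scipy.spatial.transform import Rotation as R
def ray(n,px):
    p=r.camera_params(n);K=np.array([[p['fx'],0,p['cx']],[0,p['fy'],p['cy']],[0,0,1]])
    u=cv2.undistortPoints(np.float64(px).reshape(-1,1,2),K,p['D']).reshape(-1,2)
    T=p['extrinsics'];d=np.c_[u,np.ones(len(u))]@T[:3,:3].T
    return T[:3,3],d/np.linalg.norm(d,axis=1)[:,None]
def plane(n,px,z):
    o,d=ray(n,px);return o+d*((z-o[2])/d[:,2])[:,None]
def cross(pa,pb):
    A=np.zeros((3,3));b=np.zeros(3);rs=[ray('top',pa),ray('side',pb)]
    for o,d in rs:
        P=np.eye(3)-np.outer(d[0],d[0]);A+=P;b+=P@o
    x=np.linalg.solve(A,b);return x,[np.linalg.norm((np.eye(3)-np.outer(d[0],d[0]))@(x-o)) for o,d in rs]
def rigid(a,b): # b=R a+t
    ca,cb=a.mean(0),b.mean(0);U,_,V=np.linalg.svd((a-ca).T@(b-cb));Rm=V.T@np.diag([1,np.sign(np.linalg.det(V.T@U.T))])@U.T
    return Rm,cb-Rm@ca
def mask(im,lo,hi): return cv2.inRange(cv2.cvtColor(im,cv2.COLOR_BGR2HSV),np.array(lo),np.array(hi))
E
python3 - <<'E'
from h import *
t=cv2.imread('pics/top0.png');s=cv2.imread('pics/side0.png')
def reg(im,box,lo,hi):
    m=mask(im,lo,hi);z=np.zeros_like(m);x0,y0,x1,y1=box;z[y0:y1,x0:x1]=m[y0:y1,x0:x1];return z
f=lambda u,v:[175+(u+.5)/5.4-.5,110+(v+.5)/5.4-.5]
cor=np.array([f(30,270),f(620,55),f(733,325),f(140,548)])
J=np.array([[150,-94],[-185,-94],[-185,68],[150,68.]])
W=plane('top',cor,24)[:,:2];Rm,tt=rigid(J,W);ang=np.arctan2(Rm[1,0],Rm[0,0])
print('jig',tt,np.degrees(ang),'res',(W-(J@Rm.T+tt)).round(1).tolist())
toJ=lambda p:(p-tt)@Rm
for n,im,box in(('top',t,(250,125,312,180)),('side',s,(260,170,315,200))):
    m=reg(im,box,(100,60,80),(125,255,255));pts=np.argwhere(m)[:,::-1].astype(float)
    w=plane(n,pts,28)[:,:2];(c,sz,a)=cv2.minAreaRect(w.astype(np.float32));B=cv2.boxPoints((c,sz,a))
    print(n,'leaf',c,sz,a,'jig',toJ(np.array(c)),'corners',toJ(B).round(1).tolist())
kt=reg(t,(218,136,236,152),(0,120,80),(8,255,255))|reg(t,(218,136,236,152),(172,120,80),(180,255,255))
ks=reg(s,(230,165,250,185),(0,120,60),(8,255,255))|reg(s,(230,165,250,185),(172,120,60),(180,255,255))
a=np.argwhere(kt)[:,::-1].mean(0);b=np.argwhere(ks)[:,::-1].mean(0);print(a,b)
x,e=cross(a,b);print('knob',x,e,'jig',toJ(x[:2]))
st=r.state();M=R.from_rotvec(st['orientation']).as_matrix();print(M.round(3));print('q6 base',st['q'])
for p in([-122,0],[70,0],[75,-1],[11,-83]):print(p,Rm@p+tt)
E
```

```text
jig [607.9108615  -17.42559316] 110.30403813206726 res [[0.1, 0.0], [-2.3, 1.7], [-0.5, 2.5], [2.7, -4.2]]
top leaf (657.9686279296875, -129.35690307617188) (79.6297836303711, 110.572021484375) 20.212406158447266 jig [-122.34653249   -8.10704049] corners [[-67.0, 31.6], [-177.6, 31.8], [-177.7, -47.8], [-67.1, -48.0]]
side leaf (627.7578735351562, -129.53794860839844) (120.31867218017578, 48.78475570678711) 80.92499542236328 jig [-112.03314397   20.28937611] corners [[-152.5, 71.1], [-176.4, 28.5], [-71.6, -30.5], [-47.6, 12.0]]
[226.23333333 142.76666667] [239.32258065 174.41935484]
knob [681.63759018  20.49392081  52.90732555] [np.float64(1.4341702152655136), np.float64(1.4341702152655784)] jig [  9.98006126 -82.30381789]
[[ 0.959  0.283 -0.   ]
 [ 0.283 -0.959  0.002]
 [ 0.    -0.002 -1.   ]]
q6 base [-1.46251251e+00  5.28378316e-01  1.43376733e+00  3.09780098e-06
  1.18140840e+00 -1.78531482e-01]
[-122, 0] [ 650.24507523 -131.84505981]
[70, 0] [583.62073887  48.22492049]
[75, -1] [582.82359459  53.26124464]
[11, -83] [681.93659413  21.69206153]
```

```bash
cat >> h.py <<'E'
A=np.radians(110.3);TT=np.array([607.9,-17.4]);RJ=np.array([[np.cos(A),-np.sin(A)],[np.sin(A),np.cos(A)]])
def j2w(p): return RJ@np.array(p)+TT
def w2j(p): return RJ.T@(np.array(p)[:2]-TT)
E
python3 - <<'E'
from h import *
p0=np.array([176.826,-599.44,198.248]);M=R.from_rotvec(r.state()['orientation']).as_matrix()
for z in(180,90):
  w=np.r_[j2w([60,0]),z];print(w,(M.T@(w-p0)/25).round(3), np.degrees(np.arctan2(M[1,0],M[0,0])))
E
```

```text
[587.08386091  38.87333608 180.        ] [ 22.963 -19.846   0.776] 16.43321898439453
[587.08386091  38.87333608  90.        ] [ 22.962 -19.839   4.376] 16.43321898439453
```

Call:
{"op": "jog_arm", "data": {
  "commands": [
    {"tx": 1.75, "ty": -1.5},
    {"tx": 3.5, "ty": -3.0},
    {"tx": 5.25, "ty": -4.5},
    {"tx": 7.0, "ty": -6.0},
    {"tx": 8.75, "ty": -7.5}
  ],
  "grip": 1,
  "grip_force": 40
}}

```text
$.commands[0]: bad value
```

Call:
{"op": "jog_arm", "data": {
  "commands": [
    {"tx": 1.75, "ty": -1.5},
    {"tx": 3.5, "ty": -3.0},
    {"tx": 5.25, "ty": -4.5},
    {"tx": 7.0, "ty": -6.0},
    {"tx": 8.75, "ty": -7.5}
  ]
}}

```text
$.commands[0]: bad value
```

Call:
{"op": "jog_arm", "data": {
  "commands": [
    {"tx": 1.75, "ty": -1.5, "tz": 0, "ax": 0, "ay": 0, "az": 0},
    {"tx": 3.5, "ty": -3.0, "tz": 0, "ax": 0, "ay": 0, "az": 0},
    {"tx": 5.25, "ty": -4.5, "tz": 0, "ax": 0, "ay": 0, "az": 0},
    {"tx": 7.0, "ty": -6.0, "tz": 0, "ax": 0, "ay": 0, "az": 0},
    {"tx": 8.75, "ty": -7.5, "tz": 0, "ax": 0, "ay": 0, "az": 0}
  ],
  "grip": 1,
  "grip_force": 40
}}

```text
time: 0.72
tcp_pos: [334.3, -355.9, 198.0]
orientation: [-3.109, -0.448, -0.0]
force: [0.4, 0.2, 0.2]
width: 45.3
grasp_force: 0.0
```

Call:
{"op": "jog_arm", "data": {
  "commands": [
    {"tx": 1.75, "ty": -1.5, "tz": 0, "ax": 0, "ay": 0, "az": 0},
    {"tx": 3.5, "ty": -3.0, "tz": 0, "ax": 0, "ay": 0, "az": 0},
    {"tx": 5.25, "ty": -4.5, "tz": 0, "ax": 0, "ay": 0, "az": 0},
    {"tx": 7.0, "ty": -6.0, "tz": 0, "ax": 0, "ay": 0, "az": 0},
    {"tx": 8.75, "ty": -7.5, "tz": 0, "ax": 0, "ay": 0, "az": 0}
  ]
}}

```text
time: 1.35
tcp_pos: [491.1, -114.3, 198.1]
orientation: [3.109, 0.449, -0.0]
force: [0.5, -0.6, 0.8]
width: 1.7
grasp_force: 0.0
```

Call:
{"op": "jog_arm", "data": {
  "commands": [
    {"tx": 1.75, "ty": -1.5, "tz": 0, "ax": 0, "ay": 0, "az": -0.02},
    {"tx": 3.5, "ty": -3.0, "tz": 0.8, "ax": 0, "ay": 0, "az": -0.04},
    {"tx": 5.0, "ty": -4.4, "tz": 2, "ax": 0, "ay": 0, "az": -0.0675},
    {"tx": 5.46, "ty": -4.85, "tz": 4, "ax": 0, "ay": 0, "az": -0.0675},
    {"tx": 5.46, "ty": -4.85, "tz": 4.8, "ax": 0, "ay": 0, "az": -0.0675}
  ]
}}

```text
time: 1.98
tcp_pos: [585.2, 41.0, 74.9]
orientation: [-3.09, -0.558, 0.008]
force: [0.8, 0.4, 0.8]
width: 0.8
grasp_force: 0.0
```

```bash
python3 - <<'E'
from h import *
s=r.state();print(s['time'],s['tcp_pos'],w2j(s['tcp_pos']),R.from_rotvec(s['orientation']).as_matrix().round(4),s['force'],s['width'])
E
```

```text
1.975 [585.16982478  40.98227892  74.88670939] [62.64200153  1.06348585] [[ 9.369e-01  3.496e-01 -5.400e-03]
 [ 3.496e-01 -9.369e-01  8.000e-04]
 [-4.800e-03 -2.600e-03 -1.000e+00]] [0.76848644 0.39076238 0.78817538] 0.845134582388424
```

Call:
{"op": "jog_arm", "data": {
  "commands": [
    {"tx": 0, "ty": 0, "tz": 0.7, "ax": 0, "ay": 0, "az": 0},
    {"tx": 0, "ty": 0, "tz": 1.3, "ax": 0, "ay": 0, "az": 0},
    {"tx": 0, "ty": 0, "tz": 1.4, "ax": 0, "ay": 0, "az": 0},
    {"tx": 0, "ty": 0, "tz": 1.4, "ax": 0, "ay": 0, "az": 0},
    {"tx": 0, "ty": 0, "tz": 1.4, "ax": 0, "ay": 0, "az": 0}
  ]
}}

```text
time: 2.6
tcp_pos: [587.8, 38.6, 44.2]
orientation: [3.092, 0.553, 0.003]
force: [0.1, 0.2, 0.5]
width: 0.6
grasp_force: 0.0
```

Call:
{"op": "jog_arm", "data": {
  "commands": [
    {"tx": 0, "ty": 0, "tz": 0.03, "ax": 0, "ay": 0, "az": 0},
    {"tx": 0, "ty": 0, "tz": 0.06, "ax": 0, "ay": 0, "az": 0},
    {"tx": 0, "ty": 0, "tz": 0.08, "ax": 0, "ay": 0, "az": 0},
    {"tx": 0, "ty": 0, "tz": 0.08, "ax": 0, "ay": 0, "az": 0},
    {"tx": 0, "ty": 0, "tz": 0.08, "ax": 0, "ay": 0, "az": 0}
  ]
}}

```text
time: 3.22
tcp_pos: [587.0, 38.9, 41.2]
orientation: [-3.092, -0.554, 0.0]
force: [0.4, 0.3, -0.3]
width: 0.3
grasp_force: 0.0
```

Call:
{"op": "jog_arm", "data": {
  "commands": [
    {"tx": 0, "ty": 0, "tz": 0.04, "ax": 0, "ay": 0, "az": 0},
    {"tx": 0, "ty": 0, "tz": 0.08, "ax": 0, "ay": 0, "az": 0},
    {"tx": 0, "ty": 0, "tz": 0.1, "ax": 0, "ay": 0, "az": 0},
    {"tx": 0, "ty": 0, "tz": 0.1, "ax": 0, "ay": 0, "az": 0},
    {"tx": 0, "ty": 0, "tz": 0.1, "ax": 0, "ay": 0, "az": 0}
  ]
}}

```text
time: 3.85
tcp_pos: [587.0, 38.9, 38.8]
orientation: [3.092, 0.554, 0.0]
force: [-0.4, -0.2, -1.7]
width: 0.4
grasp_force: 0.0
```

Call:
{"op": "jog_arm", "data": {
  "commands": [
    {"tx": 0, "ty": 0, "tz": 0.02, "ax": 0, "ay": 0, "az": 0},
    {"tx": 0, "ty": 0, "tz": 0.04, "ax": 0, "ay": 0, "az": 0},
    {"tx": 0, "ty": 0, "tz": 0.06, "ax": 0, "ay": 0, "az": 0},
    {"tx": 0, "ty": 0, "tz": 0.08, "ax": 0, "ay": 0, "az": 0},
    {"tx": 0, "ty": 0, "tz": 0.08, "ax": 0, "ay": 0, "az": 0}
  ]
}}

```text
time: 4.47
tcp_pos: [587.0, 38.9, 36.7]
orientation: [-3.092, -0.554, 0.0]
force: [-0.1, 0.4, 0.1]
width: 0.6
grasp_force: 0.0
```

Call:
{"op": "jog_arm", "data": {
  "commands": [
    {"tx": 0, "ty": 0, "tz": 0.02, "ax": 0, "ay": 0, "az": 0},
    {"tx": 0, "ty": 0, "tz": 0.04, "ax": 0, "ay": 0, "az": 0},
    {"tx": 0, "ty": 0, "tz": 0.06, "ax": 0, "ay": 0, "az": 0},
    {"tx": 0, "ty": 0, "tz": 0.08, "ax": 0, "ay": 0, "az": 0},
    {"tx": 0, "ty": 0, "tz": 0.08, "ax": 0, "ay": 0, "az": 0}
  ]
}}

```text
time: 5.1
tcp_pos: [587.0, 38.9, 34.7]
orientation: [-3.092, -0.554, 0.0]
force: [0.9, -0.2, 0.8]
width: 0.9
grasp_force: 0.0
```

Call:
{"op": "jog_arm", "data": {
  "commands": [
    {"tx": 0, "ty": 0, "tz": 0.02, "ax": 0, "ay": 0, "az": 0},
    {"tx": 0, "ty": 0, "tz": 0.04, "ax": 0, "ay": 0, "az": 0},
    {"tx": 0, "ty": 0, "tz": 0.06, "ax": 0, "ay": 0, "az": 0},
    {"tx": 0, "ty": 0, "tz": 0.06, "ax": 0, "ay": 0, "az": 0},
    {"tx": 0, "ty": 0, "tz": 0.06, "ax": 0, "ay": 0, "az": 0}
  ]
}}

```text
time: 5.72
tcp_pos: [587.0, 38.9, 33.2]
orientation: [-3.092, -0.554, 0.0]
force: [0.0, 0.0, -0.1]
width: 0.4
grasp_force: 0.0
```

Call:
{"op": "jog_arm", "data": {
  "commands": [
    {"tx": 0, "ty": 0, "tz": 0.02, "ax": 0, "ay": 0, "az": 0},
    {"tx": 0, "ty": 0, "tz": 0.04, "ax": 0, "ay": 0, "az": 0},
    {"tx": 0, "ty": 0, "tz": 0.06, "ax": 0, "ay": 0, "az": 0},
    {"tx": 0, "ty": 0, "tz": 0.06, "ax": 0, "ay": 0, "az": 0},
    {"tx": 0, "ty": 0, "tz": 0.06, "ax": 0, "ay": 0, "az": 0}
  ]
}}

```text
time: 6.35
tcp_pos: [587.0, 38.9, 31.7]
orientation: [3.092, 0.554, 0.0]
force: [-0.8, -0.2, -1.0]
width: 0.3
grasp_force: 0.0
```

Call:
{"op": "jog_arm", "data": {
  "commands": [
    {"tx": 0, "ty": 0, "tz": 0.02, "ax": 0, "ay": 0, "az": 0},
    {"tx": 0, "ty": 0, "tz": 0.04, "ax": 0, "ay": 0, "az": 0},
    {"tx": 0, "ty": 0, "tz": 0.06, "ax": 0, "ay": 0, "az": 0},
    {"tx": 0, "ty": 0, "tz": 0.06, "ax": 0, "ay": 0, "az": 0},
    {"tx": 0, "ty": 0, "tz": 0.06, "ax": 0, "ay": 0, "az": 0}
  ]
}}

```text
time: 6.98
tcp_pos: [587.0, 38.9, 30.3]
orientation: [-3.092, -0.554, -0.0]
force: [-0.5, 0.7, 0.3]
width: 0.6
grasp_force: 0.0
```

Call:
{"op": "jog_arm", "data": {
  "commands": [
    {"tx": 0, "ty": 0, "tz": 0.02, "ax": 0, "ay": 0, "az": 0},
    {"tx": 0, "ty": 0, "tz": 0.04, "ax": 0, "ay": 0, "az": 0},
    {"tx": 0, "ty": 0, "tz": 0.06, "ax": 0, "ay": 0, "az": 0},
    {"tx": 0, "ty": 0, "tz": 0.06, "ax": 0, "ay": 0, "az": 0},
    {"tx": 0, "ty": 0, "tz": 0.06, "ax": 0, "ay": 0, "az": 0}
  ]
}}

```text
time: 7.6
tcp_pos: [587.0, 38.9, 28.8]
orientation: [3.092, 0.554, 0.0]
force: [0.1, -0.1, 1.4]
width: 0.2
grasp_force: 0.0
```

Call:
{"op": "jog_arm", "data": {
  "commands": [
    {"tx": 0, "ty": 0, "tz": 0.02, "ax": 0, "ay": 0, "az": 0},
    {"tx": 0, "ty": 0, "tz": 0.04, "ax": 0, "ay": 0, "az": 0},
    {"tx": 0, "ty": 0, "tz": 0.04, "ax": 0, "ay": 0, "az": 0},
    {"tx": 0, "ty": 0, "tz": 0.04, "ax": 0, "ay": 0, "az": 0},
    {"tx": 0, "ty": 0, "tz": 0.04, "ax": 0, "ay": 0, "az": 0}
  ]
}}

```text
time: 8.22
tcp_pos: [587.0, 38.9, 27.8]
orientation: [-3.092, -0.554, -0.0]
force: [-1.4, 0.0, 0.0]
width: 0.8
grasp_force: 0.0
```

Call:
{"op": "jog_arm", "data": {
  "commands": [
    {"tx": 0, "ty": 0, "tz": 0.02, "ax": 0, "ay": 0, "az": 0},
    {"tx": 0, "ty": 0, "tz": 0.04, "ax": 0, "ay": 0, "az": 0},
    {"tx": 0, "ty": 0, "tz": 0.06, "ax": 0, "ay": 0, "az": 0},
    {"tx": 0, "ty": 0, "tz": 0.06, "ax": 0, "ay": 0, "az": 0},
    {"tx": 0, "ty": 0, "tz": 0.06, "ax": 0, "ay": 0, "az": 0}
  ]
}}

```text
time: 8.85
tcp_pos: [587.0, 38.9, 26.3]
orientation: [3.092, 0.554, -0.0]
force: [-0.0, 0.3, 0.9]
width: 0.8
grasp_force: 0.0
```

```bash
python3 - <<'E'
from h import *
print(r.state())
a=r.capture('side')[:,:,::-1];b=r.capture('top')[:,:,::-1]
cv2.imwrite('pics/side1.png',a);cv2.imwrite('pics/top1.png',b)
A_=cv2.resize(a[90:240,180:340],(400,375),interpolation=cv2.INTER_CUBIC);B_=cv2.resize(b[105:255,165:325],(400,375),interpolation=cv2.INTER_CUBIC)
cv2.imwrite('pics/m1.png',np.hstack([A_,B_]))
E
```

```text
{'time': 8.85, 'q': array([-1.23606641e-01,  7.18739262e-01,  1.65339087e+00, -2.19655328e-05,
        7.69458715e-01,  1.09287256e+00]), 'dq': array([-0.00011527, -0.00111115,  0.00138612, -0.00126894, -0.00105087,
        0.00025144]), 'effort': array([-1.86089205e-04, -4.50326121e+01, -1.06411377e+01,  4.71015566e-02,
       -4.96046233e-02, -3.93753305e-05]), 'tcp_pos': array([587.00747745,  38.91849255,  26.2511092 ]), 'orientation': array([ 3.09240193e+00,  5.53674934e-01, -1.40448266e-06]), 'force': array([-0.0450189 ,  0.30577136,  0.85857732]), 'wrist_torque': array([ 0.01953761,  0.01030013, -0.02182401]), 'grasp_force': 0.0, 'width': 0.8386335600677518}
```

View pics/m1.png

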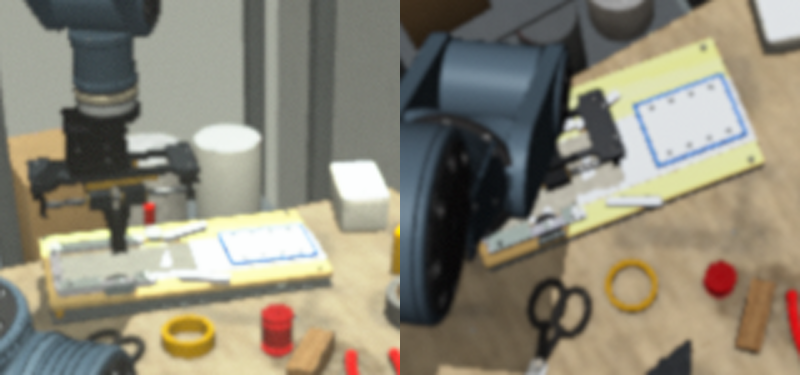

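The left side view shows the closed fingertips at (120,250), just above the bed between the fences. The right top view shows the gripper clear of the shelf and the template unmoved.

Call:
{"op": "jog_arm", "data": {
  "commands": [
    {"tx": 0, "ty": 0, "tz": 0.02, "ax": 0, "ay": 0, "az": 0},
    {"tx": 0, "ty": 0, "tz": 0.04, "ax": 0, "ay": 0, "az": 0},
    {"tx": 0, "ty": 0, "tz": 0.06, "ax": 0, "ay": 0, "az": 0},
    {"tx": 0, "ty": 0, "tz": 0.06, "ax": 0, "ay": 0, "az": 0},
    {"tx": 0, "ty": 0, "tz": 0.06, "ax": 0, "ay": 0, "az": 0}
  ]
}}

```text
time: 9.57
tcp_pos: [587.0, 38.9, 24.7]
orientation: [-3.092, -0.554, 0.0]
force: [0.3, -0.4, -0.1]
width: 0.4
grasp_force: 0.0
```

Call:
{"op": "jog_arm", "data": {
  "commands": [
    {"tx": 0, "ty": 0, "tz": 0.02, "ax": 0, "ay": 0, "az": 0},
    {"tx": 0, "ty": 0, "tz": 0.04, "ax": 0, "ay": 0, "az": 0},
    {"tx": 0, "ty": 0, "tz": 0.06, "ax": 0, "ay": 0, "az": 0},
    {"tx": 0, "ty": 0, "tz": 0.06, "ax": 0, "ay": 0, "az": 0},
    {"tx": 0, "ty": 0, "tz": 0.06, "ax": 0, "ay": 0, "az": 0}
  ]
}}

```text
time: 10.2
tcp_pos: [587.0, 38.9, 23.2]
orientation: [-3.092, -0.554, -0.0]
force: [-0.5, 0.8, 0.2]
width: 0.6
grasp_force: 0.0
```

```bash
python3 - <<'E'
from h import *
for n in('top','side'):
  p=r.camera_params(n);T=np.linalg.inv(p['extrinsics']);K=np.array([[p['fx'],0,p['cx']],[0,p['fy'],p['cy']],[0,0,1]])
  P=[[587,38.9,15.3]]+[list(j2w(q))+[z] for q in([150,-94],[-185,-94],[-185,68],[150,68]) for z in(14,24)]
  print(n,cv2.projectPoints(np.array(P),cv2.Rodrigues(T[:3,:3])[0],T[:3,3],K,p['D'])[0].reshape(-1,2).round(1).tolist())
# yellow corners in side0
s=cv2.imread('pics/side1.png');m=mask(s,(20,50,120),(35,255,255));m[:160]=0;m[230:]=0;m[:,:180]=0;m[:,320:]=0
c=max(cv2.findContours(m,0,2)[0],key=cv2.contourArea);print(cv2.approxPolyDP(c,2,True).reshape(-1,2).tolist())
E
```

```text
top [[221.4, 179.1], [180.8, 160.6], [180.1, 159.6], [289.8, 120.3], [290.0, 119.0], [310.9, 170.5], [311.2, 169.6], [199.6, 212.7], [199.0, 212.1]]
side [[227.4, 199.9], [195.1, 189.0], [194.7, 186.2], [297.6, 176.4], [297.7, 173.7], [312.5, 201.1], [312.6, 198.3], [199.2, 216.4], [198.8, 213.4]]
[[319, 227], [319, 182], [315, 180], [312, 170], [262, 177], [260, 183], [249, 186], [261, 184], [267, 179], [301, 178], [311, 191], [309, 195], [273, 199], [270, 204], [243, 202], [227, 208], [203, 208], [197, 187], [202, 184], [220, 185], [224, 183], [221, 180], [193, 184], [195, 193], [180, 198], [194, 215], [197, 211], [203, 216], [207, 212], [311, 201], [312, 205], [203, 221], [213, 224], [226, 220], [229, 224], [235, 224], [238, 229], [282, 229], [282, 213], [293, 209], [299, 213], [298, 225], [303, 220], [314, 223], [314, 229]]
```

```bash
python3 - <<'E'
from h import *
a=r.capture('side')[:,:,::-1];cv2.imwrite('pics/side2.png',a)
cv2.imwrite('pics/m2.png',cv2.resize(a[140:230,190:290],(666,600),interpolation=cv2.INTER_CUBIC))
E
```

```text
(no output)
```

View pics/m2.png

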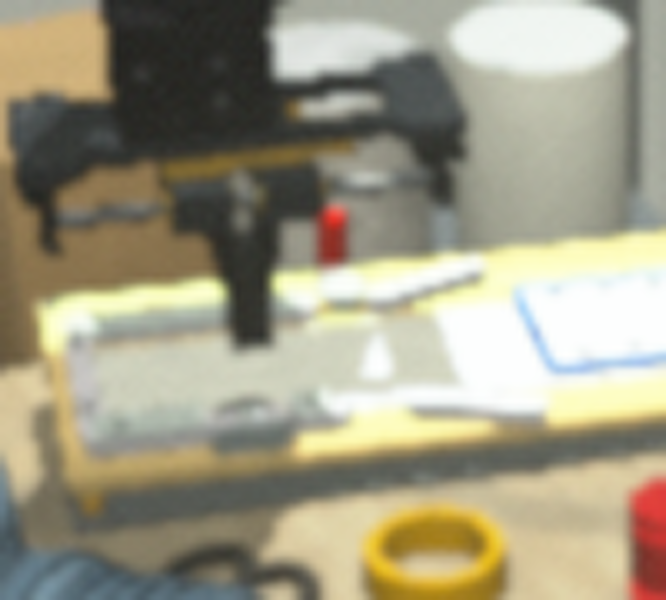

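The close side view shows the tips at crop (250,345), or pixel (227.5,191.8), apparently still well above the bed. I'll check this against the calibration.

```bash
python3 - <<'E'
from h import *
def pr(n,P):
  p=r.camera_params(n);T=np.linalg.inv(p['extrinsics']);K=np.array([[p['fx'],0,p['cx']],[0,p['fy'],p['cy']],[0,0,1]])
  return cv2.projectPoints(np.array(P,float),cv2.Rodrigues(T[:3,:3])[0],T[:3,3],K,p['D'])[0].reshape(-1,2).round(1).tolist()
print('tip at z=12,24,34,44',pr('side',[[587,38.9,z] for z in(12,24,34,44)]))
for z in(70,100,130): print(z,'top body end',pr('top',[list(j2w([-35,y]))+[z] for y in(-37,0,37)]),'side ends',pr('side',[list(j2w([x,0]))+[z] for x in(-35,155)]))
o,d=ray('side',[[227.5,191.8]]);print('on plane z=12',w2j(plane('side',[[227.5,191.8]],12)[0]),'z=24',w2j(plane('side',[[227.5,191.8]],24)[0]))
# template corners in both views -> height check
t=cv2.imread('pics/top0.png');s=cv2.imread('pics/side0.png')
for n,im,b in(('top',t,(250,125,312,180)),('side',s,(264,172,315,198))):
  m=mask(im,(100,60,80),(125,255,255));z=np.zeros_like(m);z[b[1]:b[3],b[0]:b[2]]=m[b[1]:b[3],b[0]:b[2]]
  h=cv2.convexHull(np.argwhere(z)[:,::-1].astype(np.int32));print(n,cv2.approxPolyDP(h,3,True).reshape(-1,2).tolist())
E
```

```text
tip at z=12,24,34,44 [[227.5, 200.9], [227.2, 197.4], [226.9, 194.5], [226.7, 191.6]]
70 top body end [[247.2, 149.6], [252.0, 161.8], [256.8, 174.1]] side ends [[257.9, 180.0], [193.5, 187.9]]
100 top body end [[246.6, 146.1], [251.5, 158.6], [256.4, 171.2]] side ends [[257.5, 171.0], [192.4, 178.8]]
130 top body end [[245.9, 142.5], [250.9, 155.2], [256.0, 168.1]] side ends [[257.2, 161.8], [191.2, 169.4]]
on plane z=12 [ 52.54666434 -54.09428364] z=24 [ 54.55330108 -33.15058056]
top [[303, 158], [268, 171], [258, 147], [293, 135]]
side [[306, 191], [273, 195], [268, 186]]
```

```bash
python3 - <<'E'
from h import *
def pr(n,P):
  p=r.camera_params(n);T=np.linalg.inv(p['extrinsics']);K=np.array([[p['fx'],0,p['cx']],[0,p['fy'],p['cy']],[0,0,1]])
  return cv2.projectPoints(np.array(P,float),cv2.Rodrigues(T[:3,:3])[0],T[:3,3],K,p['D'])[0].reshape(-1,2).round(1).tolist()
for sg in(-50,50):
  print(sg,pr('side',[[176.7+.283*sg,-598.7-.959*sg,z] for z in(187,197,220,250)]))
a=cv2.imread('pics/side0.png')[130:260,460:560];b=cv2.imread('pics/side2.png')[130:230,190:290]
cv2.imwrite('pics/m3.png',np.hstack([cv2.resize(a,(390,507),interpolation=cv2.INTER_CUBIC),cv2.resize(b,(390,507),interpolation=cv2.INTER_CUBIC)]))
print(b[50:75,37].tolist())
E
```

```text
-50 [[485.7, 255.6], [487.1, 251.3], [490.3, 241.2], [494.6, 227.5]]
50 [[530.8, 248.9], [532.4, 244.7], [536.1, 234.8], [541.1, 221.5]]
[[47, 54, 51], [46, 51, 51], [44, 51, 49], [44, 51, 51], [46, 51, 51], [46, 50, 50], [46, 52, 53], [44, 51, 51], [45, 52, 51], [45, 50, 50], [49, 55, 55], [79, 89, 88], [138, 152, 150], [177, 196, 195], [191, 210, 208], [191, 211, 209], [189, 210, 207], [191, 211, 209], [186, 205, 205], [159, 174, 174], [137, 147, 142], [156, 164, 157], [167, 175, 168], [151, 157, 151], [125, 131, 123]]
```

View pics/m3.png

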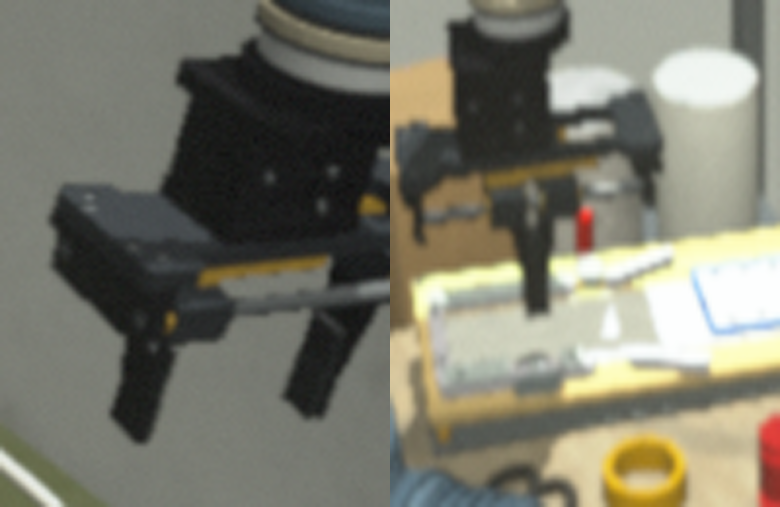

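Left: at the start, the open fingertips are at pixels (493,243) and (538,235). Right: the tips are now at (227.5,192). Both show the real fingertips about 20 mm higher than the stated TCP offset implies, so I'll keep lowering.

Call:
{"op": "jog_arm", "data": {
  "commands": [
    {"tx": 0, "ty": 0, "tz": 0.1, "ax": 0, "ay": 0, "az": 0},
    {"tx": 0, "ty": 0, "tz": 0.2, "ax": 0, "ay": 0, "az": 0},
    {"tx": 0, "ty": 0, "tz": 0.3, "ax": 0, "ay": 0, "az": 0},
    {"tx": 0, "ty": 0, "tz": 0.36, "ax": 0, "ay": 0, "az": 0},
    {"tx": 0, "ty": 0, "tz": 0.36, "ax": 0, "ay": 0, "az": 0}
  ]
}}

```text
time: 10.88
tcp_pos: [586.9, 38.9, 14.0]
orientation: [-3.092, -0.554, 0.001]
force: [-0.1, 0.5, -0.1]
width: 0.5
grasp_force: 0.0
```

Call:
{"op": "jog_arm", "data": {
  "commands": [
    {"tx": 0, "ty": 0, "tz": 0.03, "ax": 0, "ay": 0, "az": 0},
    {"tx": 0, "ty": 0, "tz": 0.06, "ax": 0, "ay": 0, "az": 0},
    {"tx": 0, "ty": 0, "tz": 0.08, "ax": 0, "ay": 0, "az": 0},
    {"tx": 0, "ty": 0, "tz": 0.08, "ax": 0, "ay": 0, "az": 0},
    {"tx": 0, "ty": 0, "tz": 0.08, "ax": 0, "ay": 0, "az": 0}
  ]
}}

```text
time: 11.5
tcp_pos: [587.0, 38.9, 12.3]
orientation: [-3.092, -0.554, -0.0]
force: [0.2, 0.1, 0.1]
width: 0.5
grasp_force: 0.0
```

Call:
{"op": "jog_arm", "data": {
  "commands": [
    {"tx": 0, "ty": 0, "tz": 0.03, "ax": 0, "ay": 0, "az": 0},
    {"tx": 0, "ty": 0, "tz": 0.06, "ax": 0, "ay": 0, "az": 0},
    {"tx": 0, "ty": 0, "tz": 0.08, "ax": 0, "ay": 0, "az": 0},
    {"tx": 0, "ty": 0, "tz": 0.08, "ax": 0, "ay": 0, "az": 0},
    {"tx": 0, "ty": 0, "tz": 0.08, "ax": 0, "ay": 0, "az": 0}
  ]
}}

```text
time: 12.12
tcp_pos: [587.0, 38.9, 10.3]
orientation: [-3.092, -0.554, -0.0]
force: [0.9, -0.4, -0.0]
width: 0.3
grasp_force: 0.0
```

Call:
{"op": "jog_arm", "data": {
  "commands": [
    {"tx": 0, "ty": 0, "tz": 0.03, "ax": 0, "ay": 0, "az": 0},
    {"tx": 0, "ty": 0, "tz": 0.06, "ax": 0, "ay": 0, "az": 0},
    {"tx": 0, "ty": 0, "tz": 0.08, "ax": 0, "ay": 0, "az": 0},
    {"tx": 0, "ty": 0, "tz": 0.08, "ax": 0, "ay": 0, "az": 0},
    {"tx": 0, "ty": 0, "tz": 0.08, "ax": 0, "ay": 0, "az": 0}
  ]
}}

```text
time: 12.75
tcp_pos: [587.0, 38.9, 8.2]
orientation: [3.092, 0.554, 0.0]
force: [0.0, -0.1, -0.4]
width: 0.3
grasp_force: 0.0
```

```bash
python3 - <<'E'
from h import *
a=r.capture('side')[:,:,::-1];cv2.imwrite('pics/side3.png',a)
g=a.astype(int).sum(2)/3
print(g[185:206,225:231].astype(int).tolist())
E
```

```text
[[49, 48, 50, 49, 50, 58], [50, 49, 53, 50, 49, 62], [52, 50, 53, 49, 49, 63], [54, 48, 49, 50, 52, 72], [58, 48, 50, 50, 55, 87], [65, 48, 51, 49, 56, 95], [75, 50, 46, 50, 57, 97], [82, 49, 51, 48, 53, 92], [86, 53, 51, 49, 51, 89], [100, 59, 50, 51, 54, 90], [119, 73, 64, 72, 78, 96], [146, 112, 111, 127, 133, 136], [180, 167, 169, 177, 180, 180], [198, 192, 191, 194, 197, 196], [182, 171, 168, 172, 178, 190], [144, 135, 131, 139, 153, 174], [147, 146, 148, 153, 163, 174], [167, 164, 164, 166, 168, 172], [157, 154, 153, 151, 150, 145], [127, 127, 126, 124, 123, 119], [108, 108, 109, 110, 107, 107]]
```

Call:
{"op": "jog_arm", "data": {
  "commands": [
    {"tx": 0, "ty": 0, "tz": 0.02, "ax": 0, "ay": 0, "az": 0},
    {"tx": 0, "ty": 0, "tz": 0.04, "ax": 0, "ay": 0, "az": 0},
    {"tx": 0, "ty": 0, "tz": 0.06, "ax": 0, "ay": 0, "az": 0},
    {"tx": 0, "ty": 0, "tz": 0.06, "ax": 0, "ay": 0, "az": 0},
    {"tx": 0, "ty": 0, "tz": 0.06, "ax": 0, "ay": 0, "az": 0}
  ]
}}

```text
time: 13.42
tcp_pos: [587.0, 38.9, 6.7]
orientation: [-3.092, -0.554, 0.0]
force: [0.1, -0.1, -0.7]
width: 0.6
grasp_force: 0.0
```

Call:
{"op": "jog_arm", "data": {
  "commands": [
    {"tx": 0, "ty": 0, "tz": 0.02, "ax": 0, "ay": 0, "az": 0},
    {"tx": 0, "ty": 0, "tz": 0.04, "ax": 0, "ay": 0, "az": 0},
    {"tx": 0, "ty": 0, "tz": 0.06, "ax": 0, "ay": 0, "az": 0},
    {"tx": 0, "ty": 0, "tz": 0.06, "ax": 0, "ay": 0, "az": 0},
    {"tx": 0, "ty": 0, "tz": 0.06, "ax": 0, "ay": 0, "az": 0}
  ]
}}

```text
time: 14.05
tcp_pos: [587.0, 38.9, 5.2]
orientation: [3.092, 0.554, 0.0]
force: [-0.6, 0.6, 1.2]
width: 0.5
grasp_force: 0.0
```

Call:
{"op": "jog_arm", "data": {
  "commands": [
    {"tx": 0, "ty": 0, "tz": 0.02, "ax": 0, "ay": 0, "az": 0},
    {"tx": 0, "ty": 0, "tz": 0.04, "ax": 0, "ay": 0, "az": 0},
    {"tx": 0, "ty": 0, "tz": 0.06, "ax": 0, "ay": 0, "az": 0},
    {"tx": 0, "ty": 0, "tz": 0.06, "ax": 0, "ay": 0, "az": 0},
    {"tx": 0, "ty": 0, "tz": 0.06, "ax": 0, "ay": 0, "az": 0}
  ]
}}

```text
time: 14.68
tcp_pos: [587.0, 38.9, 3.8]
orientation: [3.092, 0.554, 0.0]
force: [-0.1, -0.4, 0.6]
width: 0.1
grasp_force: 0.4
```

Call:
{"op": "jog_arm", "data": {
  "commands": [
    {"tx": 0, "ty": 0, "tz": 0.02, "ax": 0, "ay": 0, "az": 0},
    {"tx": 0, "ty": 0, "tz": 0.04, "ax": 0, "ay": 0, "az": 0},
    {"tx": 0, "ty": 0, "tz": 0.06, "ax": 0, "ay": 0, "az": 0},
    {"tx": 0, "ty": 0, "tz": 0.06, "ax": 0, "ay": 0, "az": 0},
    {"tx": 0, "ty": 0, "tz": 0.06, "ax": 0, "ay": 0, "az": 0}
  ]
}}

```text
time: 15.3
tcp_pos: [587.1, 38.9, 3.7]
orientation: [3.092, 0.554, 0.001]
force: [-2.3, -0.1, 10.7]
width: 0.6
grasp_force: 5.0
```

Contact with the bed at TCP z = 3.7 mm; stiffness is about 7 N per commanded mm. Next I'll go over to the template.

Call:
{"op": "jog_arm", "data": {
  "commands": [
    {"tx": 0, "ty": 0, "tz": -0.9, "ax": 0, "ay": 0, "az": 0},
    {"tx": 0.1, "ty": 1.7, "tz": -0.9, "ax": 0, "ay": 0, "az": 0},
    {"tx": 0.2, "ty": 3.6, "tz": -0.9, "ax": 0, "ay": 0, "az": 0},
    {"tx": 0.3, "ty": 5.5, "tz": -0.9, "ax": 0, "ay": 0, "az": 0},
    {"tx": 0.32, "ty": 6.88, "tz": -0.9, "ax": 0, "ay": 0, "az": 0}
  ]
}}

```text
time: 15.92
tcp_pos: [655.2, -121.9, 24.7]
orientation: [3.092, 0.552, 0.002]
force: [-0.1, 0.4, -0.1]
width: 0.6
grasp_force: 0.0
```

Call:
{"op": "jog_arm", "data": {
  "commands": [
    {"tx": 0, "ty": 0, "tz": 0.1, "ax": 0, "ay": 0, "az": 0},
    {"tx": 0, "ty": 0, "tz": 0.3, "ax": 0, "ay": 0, "az": 0},
    {"tx": 0, "ty": 0, "tz": 0.48, "ax": 0, "ay": 0, "az": 0},
    {"tx": 0, "ty": 0, "tz": 0.48, "ax": 0, "ay": 0, "az": 0},
    {"tx": 0, "ty": 0, "tz": 0.48, "ax": 0, "ay": 0, "az": 0}
  ]
}}

```text
time: 16.55
tcp_pos: [654.1, -118.9, 12.8]
orientation: [-3.092, -0.555, 0.0]
force: [0.7, -0.6, 0.6]
width: 0.6
grasp_force: 0.0
```

```bash
python3 - <<'E'
from h import *
s=r.state();print(s['tcp_pos'],w2j(s['tcp_pos']),s['force'])
a=r.capture('side')[:,:,::-1];b=r.capture('top')[:,:,::-1];cv2.imwrite('pics/side4.png',a);cv2.imwrite('pics/top4.png',b)
cv2.imwrite('pics/m4.png',np.hstack([cv2.resize(a[120:220,215:335],(400,333),interpolation=cv2.INTER_CUBIC),cv2.resize(b[110:210,200:320],(400,333),interpolation=cv2.INTER_CUBIC)]))
E
```

```text
[ 654.10481044 -118.88512478   12.7599129 ] [-111.21187158   -8.12617255] [ 0.67108754 -0.58255091  0.60232206]
```

View pics/m4.png

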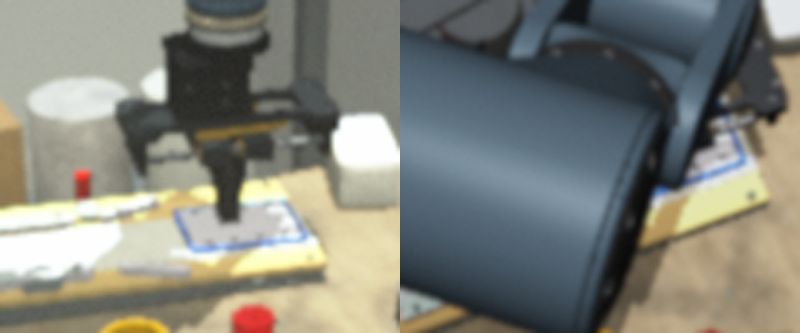

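Side view: the fingertips stand at (228,220) over the bare face of the template, slightly ahead of its centre and well inside the blue band. The top view is blocked by the arm.

Call:
{"op": "jog_arm", "data": {
  "commands": [
    {"tx": 0, "ty": 0, "tz": 0.03, "ax": 0, "ay": 0, "az": 0},
    {"tx": 0, "ty": 0, "tz": 0.06, "ax": 0, "ay": 0, "az": 0},
    {"tx": 0, "ty": 0, "tz": 0.08, "ax": 0, "ay": 0, "az": 0},
    {"tx": 0, "ty": 0, "tz": 0.08, "ax": 0, "ay": 0, "az": 0},
    {"tx": 0, "ty": 0, "tz": 0.08, "ax": 0, "ay": 0, "az": 0}
  ]
}}

```text
time: 17.27
tcp_pos: [654.1, -119.7, 10.7]
orientation: [-3.092, -0.554, 0.0]
force: [0.3, 1.0, 0.0]
width: 0.5
grasp_force: 0.0
```

Call:
{"op": "jog_arm", "data": {
  "commands": [
    {"tx": 0, "ty": 0, "tz": 0.03, "ax": 0, "ay": 0, "az": 0},
    {"tx": 0, "ty": 0, "tz": 0.06, "ax": 0, "ay": 0, "az": 0},
    {"tx": 0, "ty": 0, "tz": 0.08, "ax": 0, "ay": 0, "az": 0},
    {"tx": 0, "ty": 0, "tz": 0.08, "ax": 0, "ay": 0, "az": 0},
    {"tx": 0, "ty": 0, "tz": 0.08, "ax": 0, "ay": 0, "az": 0}
  ]
}}

```text
time: 17.9
tcp_pos: [654.2, -119.6, 8.7]
orientation: [3.092, 0.554, 0.0]
force: [0.3, 0.2, -0.2]
width: 0.3
grasp_force: 0.0
```

Call:
{"op": "jog_arm", "data": {
  "commands": [
    {"tx": 0, "ty": 0, "tz": 0.03, "ax": 0, "ay": 0, "az": 0},
    {"tx": 0, "ty": 0, "tz": 0.06, "ax": 0, "ay": 0, "az": 0},
    {"tx": 0, "ty": 0, "tz": 0.08, "ax": 0, "ay": 0, "az": 0},
    {"tx": 0, "ty": 0, "tz": 0.08, "ax": 0, "ay": 0, "az": 0},
    {"tx": 0, "ty": 0, "tz": 0.08, "ax": 0, "ay": 0, "az": 0}
  ]
}}

```text
time: 18.52
tcp_pos: [654.2, -119.6, 6.8]
orientation: [-3.092, -0.554, -0.0]
force: [0.4, -0.7, -0.4]
width: 0.6
grasp_force: 0.0
```

Call:
{"op": "jog_arm", "data": {
  "commands": [
    {"tx": 0, "ty": 0, "tz": 0.03, "ax": 0, "ay": 0, "az": 0},
    {"tx": 0, "ty": 0, "tz": 0.06, "ax": 0, "ay": 0, "az": 0},
    {"tx": 0, "ty": 0, "tz": 0.08, "ax": 0, "ay": 0, "az": 0},
    {"tx": 0, "ty": 0, "tz": 0.08, "ax": 0, "ay": 0, "az": 0},
    {"tx": 0, "ty": 0, "tz": 0.08, "ax": 0, "ay": 0, "az": 0}
  ]
}}

```text
time: 19.15
tcp_pos: [654.2, -119.6, 4.8]
orientation: [-3.092, -0.554, -0.0]
force: [0.5, 0.3, -0.5]
width: 0.5
grasp_force: 0.0
```

Call:
{"op": "jog_arm", "data": {
  "commands": [
    {"tx": 0, "ty": 0, "tz": 0.03, "ax": 0, "ay": 0, "az": 0},
    {"tx": 0, "ty": 0, "tz": 0.06, "ax": 0, "ay": 0, "az": 0},
    {"tx": 0, "ty": 0, "tz": 0.08, "ax": 0, "ay": 0, "az": 0},
    {"tx": 0, "ty": 0, "tz": 0.08, "ax": 0, "ay": 0, "az": 0},
    {"tx": 0, "ty": 0, "tz": 0.08, "ax": 0, "ay": 0, "az": 0}
  ]
}}

```text
time: 19.77
tcp_pos: [655.2, -120.0, 4.4]
orientation: [3.091, 0.553, 0.003]
force: [-0.8, 0.3, 7.1]
width: 0.6
grasp_force: 3.6
```

Call:
{"op": "jog_arm", "data": {
  "commands": [
    {"tx": 0, "ty": 0, "tz": 0.02, "ax": 0.019, "ay": 0, "az": 0},
    {"tx": 0, "ty": 0, "tz": 0.04, "ax": 0.019, "ay": 0, "az": 0},
    {"tx": 0, "ty": 0, "tz": 0.06, "ax": 0.019, "ay": 0, "az": 0},
    {"tx": 0, "ty": 0, "tz": 0.06, "ax": 0.019, "ay": 0, "az": 0},
    {"tx": 0, "ty": 0, "tz": 0.06, "ax": 0.019, "ay": 0, "az": 0}
  ]
}}

```text
time: 20.4
tcp_pos: [656.0, -120.4, 4.3]
orientation: [-3.076, -0.551, -0.001]
force: [-1.9, 0.4, 13.2]
width: 0.5
grasp_force: 6.3
```

```bash
python3 - <<'E'
from h import *
s=r.state();print(s['tcp_pos'],w2j(s['tcp_pos']),s['force'],s['wrist_torque'],R.from_rotvec(s['orientation']).as_matrix().round(4))
E
```

```text
[ 655.97921237 -120.40907535    4.27780687] [-113.2914648    -9.35544059] [-1.91133804  0.41539455 13.2372711 ] [0.11161151 0.37786293 0.04087951] [[ 0.9379  0.347  -0.0025]
 [ 0.347  -0.9377  0.0161]
 [ 0.0032 -0.016  -0.9999]]
```

Call:
{"op": "jog_arm", "data": {
  "commands": [
    {"tx": -0.1, "ty": -0.4, "tz": 0, "ax": 0, "ay": 0, "az": 0},
    {"tx": -0.22, "ty": -1.1, "tz": 0, "ax": 0, "ay": 0, "az": 0},
    {"tx": -0.33, "ty": -1.8, "tz": 0, "ax": 0, "ay": 0, "az": 0},
    {"tx": -0.44, "ty": -2.3, "tz": 0, "ax": 0, "ay": 0, "az": 0},
    {"tx": -0.44, "ty": -2.4, "tz": 0, "ax": 0, "ay": 0, "az": 0}
  ]
}}

```text
time: 21.02
tcp_pos: [626.0, -68.0, 5.4]
orientation: [-3.078, -0.553, -0.005]
force: [0.9, -2.6, 11.3]
width: 0.5
grasp_force: 5.7
```

```bash
python3 - <<'E'
from h import *
s=r.state();print(s['tcp_pos'],w2j(s['tcp_pos']),s['force'],s['wrist_torque'],R.from_rotvec(s['orientation']).as_matrix().round(4))
a=r.capture('side')[:,:,::-1];b=r.capture('top')[:,:,::-1];cv2.imwrite('pics/side5.png',a);cv2.imwrite('pics/top5.png',b)
for n,im in(('side',a),('top',b)):
  m=mask(im,(100,90,80),(125,255,255));m[:110]=0;m[215:]=0;m[:,:190]=0;m[:,315:]=0
  p=np.argwhere(m)[:,::-1].astype(float);print(n,len(p))
  if len(p)>10:
    w=plane(n,p,28)[:,:2];c=np.array([w2j(q) for q in w]);print(c.min(0),c.max(0))
E
```

```text
[625.97827373 -67.99469404   5.43878972] [-53.72420136   0.59769025] [ 0.86838679 -2.62311032 11.32608626] [-0.30764052  0.00060317 -0.00499951] [[ 9.375e-01  3.480e-01  4.000e-04]
 [ 3.480e-01 -9.374e-01  1.490e-02]
 [ 5.500e-03 -1.380e-02 -9.999e-01]]
side 9
top 13
[-116.86250174   31.68959434] [-31.34642782  38.11934172]
```

```bash
python3 - <<'E'
from h import *
a=cv2.imread('pics/side5.png');b=cv2.imread('pics/top5.png')
for n,im in(('side',a),('top',b)):
  i=im.astype(int);m=(i[:,:,0]-i[:,:,2]>45);m[:110]=0;m[215:]=0;m[:,:215]=0;m[:,315:]=0
  print(n,m.sum())
cv2.imwrite('pics/m5.png',np.hstack([cv2.resize(a[140:220,215:315],(400,320),interpolation=cv2.INTER_CUBIC),cv2.resize(b[110:210,190:315],(400,320),interpolation=cv2.INTER_CUBIC)]))
E
```

```text
side 48
top 35
```

View pics/m5.png

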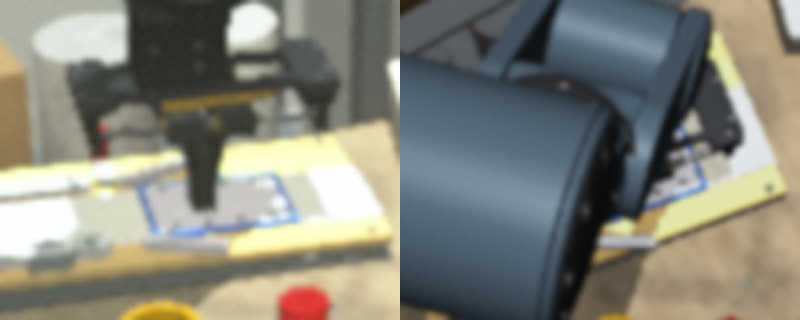

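The template has moved with the fingers. In the side view its corners are at crop (143,183), (280,178), (297,218) and (155,232), and it's well inside the mouth.

```bash
python3 - <<'E'
from h import *
P=np.array([[143,183],[280,178],[297,218],[155,232]])*.25+[215,140]
for q in plane('side',P,28): print(w2j(q).round(1))
# same for start picture corners, as bias check
i=cv2.imread('pics/side0.png').astype(int);
for q in plane('side',[[190+388/5,135+240/5],[190+567/5,135+222/5],[190+585/5,135+285/5],[190+415/5,135+302/5]],28): print('start',w2j(q).round(1))
E
```

```text
[-20.1 -45.5]
[-124.9  -26.6]
[-121.9   36.2]
[-15.2  29.8]
start [-74.5 -49.6]
start [-189.8  -44.4]
start [-177.6   35.1]
start [-73.7  29.3]
```

Call:
{"op": "jog_arm", "data": {
  "commands": [
    {"tx": -0.04, "ty": -0.1, "tz": 0.03, "ax": 0, "ay": 0, "az": 0},
    {"tx": -0.04, "ty": -0.5, "tz": 0.05, "ax": 0, "ay": 0, "az": 0},
    {"tx": -0.04, "ty": -0.9, "tz": 0.05, "ax": 0, "ay": 0, "az": 0},
    {"tx": -0.04, "ty": -1.3, "tz": 0.05, "ax": 0, "ay": 0, "az": 0},
    {"tx": -0.04, "ty": -1.6, "tz": 0.05, "ax": 0, "ay": 0, "az": 0}
  ]
}}

```text
time: 21.75
tcp_pos: [613.1, -32.0, 6.2]
orientation: [-3.08, -0.553, -0.01]
force: [0.2, -3.5, 17.2]
width: 0.4
grasp_force: 8.8
```

```bash
python3 - <<'E'
from h import *
s=r.state();f=s['force'];print(s['tcp_pos'],w2j(s['tcp_pos']),'Fjig',RJ.T@f[:2],f[2],s['wrist_torque'])
E
```

```text
[613.13255376 -31.98124249   6.15271821] [-15.49094543   0.1511986 ] Fjig [-3.32649128  0.99177386] 17.232821975401098 [-0.58443879  0.02319049 -0.02278438]
```

Call:
{"op": "jog_arm", "data": {
  "commands": [
    {"tx": 0, "ty": -0.2, "tz": 0.01, "ax": 0, "ay": 0, "az": 0},
    {"tx": 0, "ty": -0.5, "tz": 0.02, "ax": 0, "ay": 0, "az": 0},
    {"tx": 0, "ty": -0.8, "tz": 0.025, "ax": 0, "ay": 0, "az": 0},
    {"tx": 0, "ty": -1.0, "tz": 0.025, "ax": 0, "ay": 0, "az": 0},
    {"tx": 0, "ty": -1.1, "tz": 0.025, "ax": 0, "ay": 0, "az": 0}
  ]
}}

```text
time: 22.38
tcp_pos: [603.9, -6.5, 6.6]
orientation: [-3.08, -0.553, -0.011]
force: [-1.0, -3.3, 22.2]
width: -0.0
grasp_force: 10.8
```

```bash
python3 - <<'E'
from h import *
s=r.state();f=s['force'];print(s['tcp_pos'],w2j(s['tcp_pos']),'Fjig',RJ.T@f[:2],f[2],s['wrist_torque'])
E
```

```text
[603.93597276  -6.5031813    6.64647466] [11.59526805 -0.06267761] Fjig [-2.78858218  2.07126824] 22.183125309449814 [-0.79976117  0.26185573 -0.02598853]
```

Call:
{"op": "jog_arm", "data": {
  "commands": [
    {"tx": 0, "ty": -0.1, "tz": -0.02, "ax": 0, "ay": 0, "az": 0},
    {"tx": 0, "ty": -0.3, "tz": -0.02, "ax": 0, "ay": 0, "az": 0},
    {"tx": 0, "ty": -0.55, "tz": -0.02, "ax": 0, "ay": 0, "az": 0},
    {"tx": 0, "ty": -0.8, "tz": -0.02, "ax": 0, "ay": 0, "az": 0},
    {"tx": 0, "ty": -1.0, "tz": -0.02, "ax": 0, "ay": 0, "az": 0}
  ]
}}

```text
time: 23.0
tcp_pos: [595.1, 17.0, 7.1]
orientation: [-3.08, -0.553, -0.011]
force: [-0.1, -3.9, 20.2]
width: 0.2
grasp_force: 10.0
```

```bash
python3 - <<'E'
from h import *
s=r.state();f=s['force'];print(s['tcp_pos'],w2j(s['tcp_pos']),'Fjig',RJ.T@f[:2],f[2],s['wrist_torque'])
E
```

```text
[595.13449009  16.98870717   7.13031732] [36.68159843  0.04196196] Fjig [-3.5943325   1.43411261] 20.201737287946273 [-0.84844655  0.07843305  0.01306339]
```

Call:
{"op": "jog_arm", "data": {
  "commands": [
    {"tx": 0, "ty": -0.2, "tz": -0.01, "ax": 0, "ay": 0, "az": 0},
    {"tx": 0, "ty": -0.5, "tz": -0.01, "ax": 0, "ay": 0, "az": 0},
    {"tx": 0, "ty": -0.8, "tz": -0.01, "ax": 0, "ay": 0, "az": 0},
    {"tx": 0, "ty": -1.1, "tz": -0.01, "ax": 0, "ay": 0, "az": 0},
    {"tx": 0, "ty": -1.3, "tz": -0.01, "ax": 0, "ay": 0, "az": 0}
  ]
}}

```text
time: 23.62
tcp_pos: [583.7, 48.0, 7.8]
orientation: [-3.079, -0.553, -0.011]
force: [-0.8, -4.7, 19.9]
width: 0.6
grasp_force: 9.8
```

```bash
python3 - <<'E'
from h import *
s=r.state();f=s['force'];print(s['tcp_pos'],w2j(s['tcp_pos']),'Fjig',RJ.T@f[:2],f[2],s['wrist_torque'])
E
```

```text
[583.74031124  47.96641893   7.77235424] [ 6.96882984e+01 -1.88363865e-02] Fjig [-4.11137084  2.34697529] 19.889197425993096 [-0.84688845  0.07699985  0.03472089]
```

Call:
{"op": "jog_arm", "data": {
  "commands": [
    {"tx": 0, "ty": -0.1, "tz": -0.01, "ax": 0, "ay": 0, "az": 0},
    {"tx": 0, "ty": -0.2, "tz": -0.01, "ax": 0, "ay": 0, "az": 0},
    {"tx": 0, "ty": -0.3, "tz": -0.01, "ax": 0, "ay": 0, "az": 0},
    {"tx": 0, "ty": -0.4, "tz": -0.01, "ax": 0, "ay": 0, "az": 0},
    {"tx": 0, "ty": -0.5, "tz": -0.01, "ax": 0, "ay": 0, "az": 0}
  ]
}}

```text
time: 24.25
tcp_pos: [579.3, 59.6, 8.0]
orientation: [-3.078, -0.553, -0.01]
force: [0.2, -4.6, 18.9]
width: 0.6
grasp_force: 9.4
```

```bash
python3 - <<'E'
from h import *
s=r.state();f=s['force'];print(s['tcp_pos'],w2j(s['tcp_pos']),'Fjig',RJ.T@f[:2],f[2],s['wrist_torque'])
E
```

```text
[579.31896005  59.63694609   8.02824499] [8.21678810e+01 7.89780199e-02] Fjig [-4.43727574  1.39666088] 18.85617223589062 [-0.7504024   0.02142657  0.07186956]
```

Call:
{"op": "jog_arm", "data": {
  "commands": [
    {"tx": 0, "ty": -0.06, "tz": 0, "ax": 0, "ay": 0, "az": 0},
    {"tx": 0, "ty": -0.12, "tz": 0, "ax": 0, "ay": 0, "az": 0},
    {"tx": 0, "ty": -0.18, "tz": 0, "ax": 0, "ay": 0, "az": 0},
    {"tx": 0, "ty": -0.24, "tz": 0, "ax": 0, "ay": 0, "az": 0},
    {"tx": 0, "ty": -0.3, "tz": 0, "ax": 0, "ay": 0, "az": 0}
  ]
}}

```text
time: 24.88
tcp_pos: [577.4, 66.2, 8.2]
orientation: [-3.079, -0.553, -0.012]
force: [1.9, -6.9, 17.7]
width: 0.2
grasp_force: 8.9
```

```bash
python3 - <<'E'
from h import *
s=r.state();f=s['force'];print(s['tcp_pos'],w2j(s['tcp_pos']),'Fjig',RJ.T@f[:2],f[2],s['wrist_torque'])
E
```

```text
[577.38519638  66.20916172   8.17225222] [89.00278089 -0.38750234] Fjig [-7.16318474  0.57954949] 17.736769694435363 [-1.03709073 -0.10762245  0.02822145]
```

Call:
{"op": "jog_arm", "data": {
  "commands": [
    {"tx": 0, "ty": -0.04, "tz": 0.01, "ax": 0, "ay": 0, "az": 0},
    {"tx": 0, "ty": -0.08, "tz": 0.01, "ax": 0, "ay": 0, "az": 0},
    {"tx": 0, "ty": -0.12, "tz": 0.01, "ax": 0, "ay": 0, "az": 0},
    {"tx": 0, "ty": -0.16, "tz": 0.01, "ax": 0, "ay": 0, "az": 0},
    {"tx": 0, "ty": -0.2, "tz": 0.01, "ax": 0, "ay": 0, "az": 0}
  ]
}}

```text
time: 25.5
tcp_pos: [576.3, 70.8, 8.3]
orientation: [-3.079, -0.553, -0.014]
force: [1.9, -5.6, 19.2]
width: 0.4
grasp_force: 9.3
```

```bash
python3 - <<'E'
from h import *
s=r.state();f=s['force'];print(s['tcp_pos'],w2j(s['tcp_pos']),'Fjig',RJ.T@f[:2],f[2],s['wrist_torque'])
E
```

```text
[576.31187301  70.83008736   8.26186609] [93.70907005 -0.98400807] Fjig [-5.90276659  0.1960502 ] 19.18925898689949 [-0.99934724 -0.20531895  0.01511021]
```

```bash
python3 - <<'E'
from h import *
a=r.capture('side')[:,:,::-1];cv2.imwrite('pics/side6.png',a)
i=a.astype(int);m=(i[:,:,0]-i[:,:,2]>25);m[:165]=0;m[215:]=0;m[:,:190]=0;m[:,290:]=0
p=np.argwhere(m)[:,::-1].astype(float);w=plane('side',p,30)
for q,x in zip(p,w):
  j=w2j(x)
  if abs(j[1])<50 and -30<j[0]<60: print(q,j.round(0),end=';')
cv2.imwrite('pics/m6.png',cv2.resize(a[160:225,185:285],(800,520),interpolation=cv2.INTER_CUBIC))
E
```

```text
[234. 187.] [ 32. -47.];[235. 187.] [ 29. -46.];[236. 187.] [ 26. -46.];[229. 188.] [ 48. -45.];[235. 188.] [ 30. -40.];[236. 188.] [ 27. -39.];[238. 188.] [ 21. -38.];[238. 189.] [ 22. -32.];[239. 189.] [ 19. -31.];[239. 190.] [ 20. -25.];[239. 191.] [ 21. -19.];[240. 191.] [ 18. -18.];[239. 192.] [ 22. -13.];[240. 192.] [ 19. -12.];[240. 193.] [20. -6.];[240. 194.] [21. -0.];[241. 194.] [18.  1.];[240. 195.] [22.  6.];[241. 195.] [19.  6.];[241. 196.] [20. 12.];[241. 197.] [21. 18.];[242. 197.] [18. 19.];[241. 198.] [22. 24.];[242. 198.] [19. 25.];[243. 198.] [16. 25.];[242. 199.] [20. 30.];[243. 199.] [17. 31.];
```

View pics/m6.png

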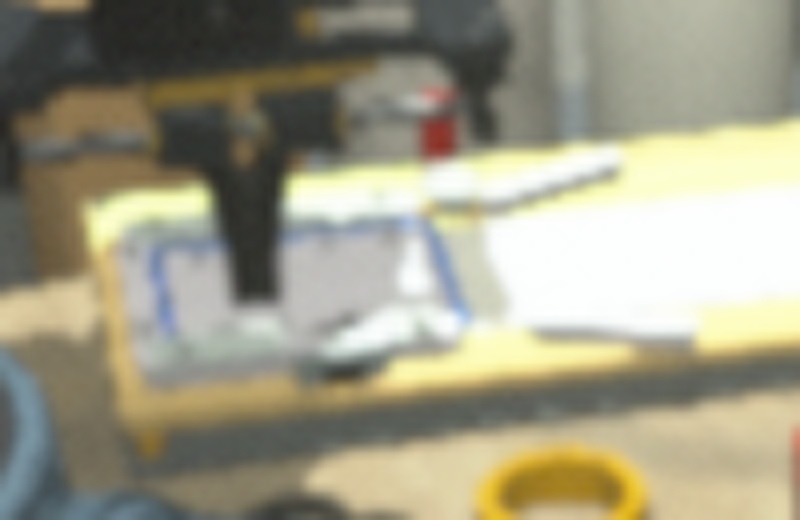

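The last picture shows the template between the fences. Its front band is at crop (162,245)–(170,330), close to the stop, and its rear band runs (425,220)–(465,315), just ahead of the bolt. The fingertip is about 18 mm ahead of the template centre, so it has slipped a few mm, which fits being against the stop.

```bash
python3 - <<'E'
from h import *
f=lambda u,v:[185+(u+.5)/8-.5,160+(v+.5)/8-.5]
for nm,q in(('front',(160,255)),('front',(167,310)),('rear',(440,260)),('rear',(452,290)),('corner150,-94',(90,205)),('corner150,68',(122,420))):
  print(nm,w2j(plane('side',[f(*q)],28)[0]).round(1))
i=cv2.imread('pics/side6.png').astype(int)
for row in(192,195,198): print(row,[(c,int(i[row,c,0]-i[row,c,2]),int(i[row,c].sum()//3)) for c in range(196,212)])
E
```

```text
front [123. -46.]
front [124.2  -4.2]
rear [ 19.9 -15.4]
rear [19.1  7.9]
corner150,-94 [146.3 -92.6]
corner150,68 [146.7  67.9]
192 [(196, -74, 145), (197, -90, 170), (198, -83, 176), (199, -48, 180), (200, -14, 181), (201, -3, 175), (202, 3, 177), (203, 24, 167), (204, 48, 142), (205, 24, 159), (206, 4, 181), (207, 0, 186), (208, 1, 176), (209, 2, 163), (210, 2, 166), (211, 3, 175)]
195 [(196, -58, 169), (197, -71, 157), (198, -86, 168), (199, -73, 172), (200, -33, 179), (201, -9, 191), (202, -2, 192), (203, 12, 184), (204, 40, 166), (205, 41, 165), (206, 7, 181), (207, -5, 188), (208, -4, 191), (209, -4, 190), (210, -4, 190), (211, -4, 190)]
198 [(196, -60, 189), (197, -68, 177), (198, -86, 173), (199, -84, 175), (200, -51, 185), (201, -15, 191), (202, -6, 194), (203, 1, 188), (204, 23, 167), (205, 53, 147), (206, 33, 165), (207, 5, 187), (208, -3, 190), (209, -4, 192), (210, -3, 193), (211, -3, 190)]
```

Call:
{"op": "jog_arm", "data": {
  "commands": [
    {"tx": 0, "ty": -0.04, "tz": 0.02, "ax": 0, "ay": 0, "az": 0},
    {"tx": 0, "ty": -0.08, "tz": 0.02, "ax": 0, "ay": 0, "az": 0},
    {"tx": 0, "ty": -0.12, "tz": 0.02, "ax": 0, "ay": 0, "az": 0},
    {"tx": 0, "ty": -0.16, "tz": 0.02, "ax": 0, "ay": 0, "az": 0},
    {"tx": 0, "ty": -0.2, "tz": 0.02, "ax": 0, "ay": 0, "az": 0}
  ]
}}

```text
time: 26.18
tcp_pos: [575.3, 75.3, 8.3]
orientation: [-3.08, -0.553, -0.016]
force: [1.8, -7.2, 20.3]
width: 0.8
grasp_force: 10.5
```

```bash
python3 - <<'E'
from h import *
s=r.state();f=s['force'];print(s['tcp_pos'],w2j(s['tcp_pos']),'Fjig',RJ.T@f[:2],f[2],s['wrist_torque'])
a=r.capture('side')[:,:,::-1];cv2.imwrite('pics/side7.png',a);b=cv2.imread('pics/side6.png')
for i in(b.astype(int),a.astype(int)):
  for rows in(range(190,199),):
    d=np.clip(i[:,:,0]-i[:,:,2]-8,0,None)
    print([round(float((np.arange(lo,hi)*d[k,lo:hi]).sum()/d[k,lo:hi].sum()),2) for k in rows for lo,hi in((201,209),(236,246))])
E
```

```text
[575.25920034  75.29798106   8.33227415] [98.26466779 -1.54678964] Fjig [-7.34876282  0.8065054 ] 20.32394850343152 [-1.18811608 -0.20529452 -0.02460546]
[206.29, 238.96, 204.99, 239.38, 204.0, 239.72, 204.08, 240.01, 204.22, 240.39, 204.42, 240.68, 204.68, 241.0, 204.92, 241.48, 205.12, 241.94]
[206.34, 238.94, 204.95, 239.4, 204.01, 239.71, 204.1, 239.99, 204.24, 240.42, 204.46, 240.67, 204.65, 241.06, 204.93, 241.49, 205.12, 241.9]
```

The template did not move while the fingers slid a further 4.6 mm, so it is home. I'll lift off, open, and check clearance to the cans behind the knob.

Call:
{"op": "jog_arm", "data": {
  "commands": [
    {"tx": 0, "ty": 0, "tz": -0.3, "ax": 0, "ay": 0, "az": 0},
    {"tx": 0, "ty": 0, "tz": -1.0, "ax": 0, "ay": 0, "az": 0},
    {"tx": 0, "ty": 0, "tz": -2.0, "ax": 0, "ay": 0, "az": 0},
    {"tx": 0, "ty": 0, "tz": -2.8, "ax": -0.018, "ay": 0, "az": 0},
    {"tx": 0, "ty": 0, "tz": -2.8, "ax": -0.018, "ay": 0, "az": 0}
  ]
}}

```text
time: 26.85
tcp_pos: [569.8, 77.1, 75.5]
orientation: [3.092, 0.555, 0.005]
force: [-0.1, -0.1, 0.6]
width: 0.2
grasp_force: 0.0
```

```bash
python3 - <<'E'
from h import *
s=r.state();f=s['force'];print(s['time'],s['tcp_pos'],w2j(s['tcp_pos']),f,R.from_rotvec(s['orientation']).as_matrix().round(4))
a=r.capture('side')[:,:,::-1];cv2.imwrite('pics/side8.png',a)
i=a.astype(int);d=np.clip(i[:,:,0]-i[:,:,2]-8,0,None)
print([round(float((np.arange(lo,hi)*d[k,lo:hi]).sum()/d[k,lo:hi].sum()),2) for k in range(190,199) for lo,hi in((201,209),(236,246))])
g=lambda u,v:[175+(u+.5)/5.4-.5,110+(v+.5)/5.4-.5]
for z in(0,40,100): print(z,[w2j(q).round(0).tolist() for q in plane('top',[g(270,158),g(130,240),g(350,100),g(200,60)],z)])
for z in(100,150): print('side white can top front',w2j(plane('side',[[190+405/5,135+80/5]],z)[0]).round(0))
E
```

```text
26.85 [569.77285792  77.06473341  75.49441112] [101.82509305   2.98584083] [-0.13995868 -0.05324488  0.59478089] [[ 9.376e-01  3.478e-01  3.200e-03]
 [ 3.478e-01 -9.376e-01  5.000e-04]
 [ 3.200e-03  6.000e-04 -1.000e+00]]
[206.38, 238.98, 204.97, 239.35, 204.01, 239.78, 204.08, 240.07, 204.25, 240.43, 204.41, 240.68, 204.68, 241.06, 204.91, 241.5, 205.12, 241.92]
0 [[11.0, -114.0], [96.0, -99.0], [-41.0, -130.0], [27.0, -182.0]]
40 [[11.0, -100.0], [94.0, -84.0], [-39.0, -115.0], [27.0, -165.0]]
100 [[13.0, -78.0], [92.0, -63.0], [-35.0, -92.0], [28.0, -139.0]]
side white can top front [-104. -127.]
side white can top front [-81. -20.]
```

Call:
{"op": "jog_arm", "data": {
  "commands": [
    {"tx": 0, "ty": 0.5, "tz": 0, "ax": 0, "ay": 0.1, "az": 0},
    {"tx": 0, "ty": 1.5, "tz": 0, "ax": 0, "ay": 0.2, "az": 0},
    {"tx": 0, "ty": 2.5, "tz": 0, "ax": 0, "ay": 0.2, "az": 0},
    {"tx": 0, "ty": 3.5, "tz": 0, "ax": 0, "ay": 0.2, "az": 0},
    {"tx": 0, "ty": 3.5, "tz": 0, "ax": 0, "ay": 0.2, "az": 0}
  ],
  "grip": -0.2,
  "grip_force": 15
}}

```text
time: 27.52
tcp_pos: [599.5, -6.9, 72.7]
orientation: [-3.043, -0.54, -0.304]
force: [-0.2, 0.8, -0.8]
width: 42.5
grasp_force: 0.0
```

```bash
cat > g.py <<'E'
from h import *
def go(x,y,z):
    s=r.state();M=R.from_rotvec(s['orientation']).as_matrix()
    print(s['time'],s['tcp_pos'],w2j(s['tcp_pos']),s['force'],s['width'],'z_tool jig',RJ.T@M[:2,2],'yaw',np.degrees(np.arctan2(M[1,0],M[0,0])))
    print('shift units',(M.T@(np.r_[j2w([x,y]),z]-s['tcp_pos'])/25).round(3))
E
python3 - <<'E'
from g import *
go(10.5,-81,60)
a=r.capture('side')[:,:,::-1];cv2.imwrite('pics/side9.png',a)
m=mask(a,(0,120,60),(8,255,255))|mask(a,(172,120,60),(180,255,255));m[:160]=0;m[190:]=0;m[:,:228]=0;m[:,252:]=0
print(np.argwhere(m)[:,::-1].mean(0),np.argwhere(m)[:,::-1].min(0),np.argwhere(m)[:,::-1].max(0))
E
```

```text
27.525 [599.46779426  -6.93283306  72.73483569] [12.74247284  4.27703907] [-0.24123996  0.78125621 -0.7646576 ] 42.539604726937185 z_tool jig [ 0.00077443 -0.19815706] yaw 20.133169611521335
shift units [3.243 0.081 1.175]
[239.3030303  174.48484848] [237 171] [241 178]
```

Call:
{"op": "jog_arm", "data": {
  "commands": [
    {"tx": 0.8, "ty": 0.08, "tz": 0.2, "ax": 0, "ay": 0, "az": 0},
    {"tx": 1.7, "ty": 0.08, "tz": 0.6, "ax": 0, "ay": 0, "az": 0},
    {"tx": 2.7, "ty": 0.08, "tz": 1.0, "ax": 0, "ay": 0, "az": 0},
    {"tx": 3.24, "ty": 0.08, "tz": 1.17, "ax": 0, "ay": 0, "az": 0},
    {"tx": 3.24, "ty": 0.08, "tz": 1.17, "ax": 0, "ay": 0, "az": 0}
  ]
}}

```text
time: 28.2
tcp_pos: [679.4, 23.4, 60.4]
orientation: [-3.041, -0.547, -0.303]
force: [0.3, 0.2, -0.6]
width: 52.2
grasp_force: 0.0
```

```bash
python3 - <<'E'
from g import *
go(10.5,-81,25)
E
```

```text
28.2 [679.4136563   23.41842424  60.44501851] [ 13.47251148 -81.23323353] [ 0.34944094  0.17521089 -0.56690231] 52.15709276420797 z_tool jig [ 0.00188133 -0.19771157] yaw 20.38393500164143
shift units [-0.29   0.121  1.388]
```

Call:
{"op": "jog_arm", "data": {
  "commands": [
    {"tx": -0.06, "ty": 0.05, "tz": 0.3, "ax": 0, "ay": 0, "az": 0},
    {"tx": -0.12, "ty": 0.05, "tz": 0.6, "ax": 0, "ay": 0, "az": 0},
    {"tx": -0.18, "ty": 0.05, "tz": 0.9, "ax": 0, "ay": 0, "az": 0},
    {"tx": -0.18, "ty": 0.05, "tz": 0.9, "ax": 0, "ay": 0, "az": 0},
    {"tx": -0.18, "ty": 0.05, "tz": 0.9, "ax": 0, "ay": 0, "az": 0}
  ]
}}

```text
time: 28.82
tcp_pos: [680.2, 21.0, 38.1]
orientation: [-3.042, -0.544, -0.305]
force: [0.5, -0.1, 0.1]
width: 52.5
grasp_force: 0.0
```

```bash
python3 - <<'E'
from g import *
go(10.5,-81,25)
E
```

```text
28.825 [680.24674485  20.98736514  38.07258033] [ 10.90341993 -81.17115699] [ 0.52818192 -0.06335578  0.13211671] 52.51722662121269 z_tool jig [ 0.00094105 -0.19869906] yaw 20.27832445417865
shift units [-0.111  0.017  0.511]
```

Clear so far. I'll descend the rest of the way, then pinch.

Call:
{"op": "jog_arm", "data": {
  "commands": [
    {"tx": -0.05, "ty": 0, "tz": 0.25, "ax": 0, "ay": 0, "az": 0},
    {"tx": -0.1, "ty": 0, "tz": 0.5, "ax": 0, "ay": 0, "az": 0},
    {"tx": -0.1, "ty": 0, "tz": 0.5, "ax": 0, "ay": 0, "az": 0},
    {"tx": -0.1, "ty": 0, "tz": 0.5, "ax": 0, "ay": 0, "az": 0},
    {"tx": -0.1, "ty": 0, "tz": 0.5, "ax": 0, "ay": 0, "az": 0}
  ]
}}

```text
time: 29.45
tcp_pos: [680.4, 21.1, 25.6]
orientation: [-3.042, -0.544, -0.306]
force: [0.6, -0.1, 0.0]
width: 52.2
grasp_force: 0.0
```

Call:
{"op": "jog_arm", "data": {
  "commands": [
    {"tx": 0, "ty": 0, "tz": 0, "ax": 0, "ay": 0, "az": 0},
    {"tx": 0, "ty": 0, "tz": 0, "ax": 0, "ay": 0, "az": 0},
    {"tx": 0, "ty": 0, "tz": 0, "ax": 0, "ay": 0, "az": 0},
    {"tx": 0, "ty": 0, "tz": 0, "ax": 0, "ay": 0, "az": 0},
    {"tx": 0, "ty": 0, "tz": 0, "ax": 0, "ay": 0, "az": 0}
  ],
  "grip": 1,
  "grip_force": 15
}}

```text
time: 30.08
tcp_pos: [680.6, 20.6, 25.4]
orientation: [-3.043, -0.545, -0.306]
force: [0.3, -2.4, 0.2]
width: 15.2
grasp_force: 15.0
```

```bash
python3 - <<'E'
from g import *
go(10.5,-46,25)
E
```

```text
30.075 [680.57941239  20.63387842  25.4008675 ] [ 10.45647441 -81.36052505] [ 0.33960995 -2.37119421  0.17257763] 15.24294686546619 z_tool jig [ 1.03709513e-04 -1.99081197e-01] yaw 20.292131317963033
shift units [-1.389 -0.002 -0.266]
```

Call:
{"op": "jog_arm", "data": {
  "commands": [
    {"tx": -0.3, "ty": 0, "tz": -0.06, "ax": 0, "ay": 0, "az": 0},
    {"tx": -0.6, "ty": 0, "tz": -0.12, "ax": 0, "ay": 0, "az": 0},
    {"tx": -0.9, "ty": 0, "tz": -0.18, "ax": 0, "ay": 0, "az": 0},
    {"tx": -1.2, "ty": 0, "tz": -0.24, "ax": 0, "ay": 0, "az": 0},
    {"tx": -1.33, "ty": 0, "tz": -0.27, "ax": 0, "ay": 0, "az": 0}
  ]
}}

```text
time: 30.7
tcp_pos: [650.6, 9.2, 25.6]
orientation: [-3.043, -0.541, -0.313]
force: [13.6, 4.0, -11.8]
width: 15.5
grasp_force: 14.9
```

Call:
{"op": "jog_arm", "data": {
  "commands": [
    {"tx": -0.03, "ty": 0, "tz": -0.006, "ax": 0, "ay": 0, "az": 0},
    {"tx": -0.06, "ty": 0, "tz": -0.012, "ax": 0, "ay": 0, "az": 0},
    {"tx": -0.08, "ty": 0, "tz": -0.016, "ax": 0, "ay": 0, "az": 0},
    {"tx": -0.08, "ty": 0, "tz": -0.016, "ax": 0, "ay": 0, "az": 0},
    {"tx": -0.08, "ty": 0, "tz": -0.016, "ax": 0, "ay": 0, "az": 0}
  ]
}}

```text
time: 31.32
tcp_pos: [650.7, 9.2, 25.6]
orientation: [-3.043, -0.542, -0.317]
force: [13.1, 3.8, -11.4]
width: 15.2
grasp_force: 14.9
```

```bash
python3 - <<'E'
from g import *
go(10.5,-46,25);print(RJ.T@r.state()['force'][:2])
E
```

```text
31.325 [650.71356697   9.2112115   25.581475  ] [ 10.10480805 -49.38674872] [ 13.05455673   3.8314356  -11.40658362] 15.232257862422939 z_tool jig [-0.00182434 -0.20619223] yaw 20.200312783894738
shift units [-0.137 -0.016 -0.005]
[ -0.93563009 -13.57298591]
```

Call:
{"op": "jog_arm", "data": {
  "commands": [
    {"tx": 0.05, "ty": 0, "tz": 0.02, "ax": 0, "ay": 0, "az": 0},
    {"tx": 0.07, "ty": 0, "tz": 0.02, "ax": 0, "ay": 0, "az": 0},
    {"tx": 0.07, "ty": 0, "tz": 0.02, "ax": 0, "ay": 0, "az": 0},
    {"tx": 0.07, "ty": 0, "tz": 0.02, "ax": 0, "ay": 0, "az": 0},
    {"tx": 0.07, "ty": 0, "tz": 0.02, "ax": 0, "ay": 0, "az": 0}
  ],
  "grip": -0.2
}}

```text
time: 31.95
tcp_pos: [648.0, 9.2, 25.3]
orientation: [-3.042, -0.544, -0.305]
force: [1.1, 0.3, 1.1]
width: 50.7
grasp_force: 0.0
```

Call:
{"op": "jog_arm", "data": {
  "commands": [
    {"tx": 0, "ty": 0, "tz": -0.4, "ax": 0, "ay": 0, "az": 0},
    {"tx": 0, "ty": 0, "tz": -1.2, "ax": 0, "ay": 0, "az": 0},
    {"tx": 0, "ty": 0, "tz": -2.4, "ax": 0, "ay": 0, "az": 0},
    {"tx": 0, "ty": 0, "tz": -4, "ax": 0, "ay": 0, "az": 0},
    {"tx": 0, "ty": 0, "tz": -5, "ax": 0, "ay": 0, "az": 0}
  ]
}}

```text
time: 32.58
tcp_pos: [625.5, 0.1, 151.3]
orientation: [-3.043, -0.545, -0.311]
force: [0.5, -0.1, -0.1]
width: 52.2
grasp_force: 0.0
```

```bash
python3 - <<'E'
from g import *
go(10.5,-46,25)
a=r.capture('side')[:,:,::-1];cv2.imwrite('pics/side10.png',a)
def kn(a,b):
  m=mask(a,(0,120,60),(8,255,255))|mask(a,(172,120,60),(180,255,255));z=np.zeros_like(m);z[b[1]:b[3],b[0]:b[2]]=m[b[1]:b[3],b[0]:b[2]];p=np.argwhere(z)[:,::-1];return p.mean(0),p.min(0),p.max(0),len(p)
for f,bx in(('side0',(228,160,252,190)),('side10',(228,160,258,195))):
  k=kn(cv2.imread(f'pics/{f}.png'),bx);print(k)
  for z in(50,54): print(z,w2j(plane('side',[k[0]],z)[0]))
i=a.astype(int);d=np.clip(i[:,:,0]-i[:,:,2]-8,0,None)
print([round(float((np.arange(lo,hi)*d[k,lo:hi]).sum()/max(1,d[k,lo:hi].sum())),2) for k in range(190,199) for lo,hi in((201,209),(236,246))])
E
```

```text
32.575 [6.25493980e+02 1.14896591e-01 1.51343120e+02] [ 10.32304887 -22.57774101] [ 0.48984846 -0.088699   -0.13125794] 52.224566524908276 z_tool jig [-0.00131174 -0.20187809] yaw 20.302090980556837
shift units [-0.103 -0.014  5.139]
(array([239.32258065, 174.41935484]), array([237, 171]), array([241, 178]), 31)
50 [  7.82642737 -87.54756794]
54 [  8.82422005 -79.92379536]
(array([241.03703704, 179.07407407]), array([239, 176]), array([243, 183]), 27)
50 [  7.59544505 -55.56883655]
54 [  8.59472523 -48.15100288]
[206.41, 239.1, 204.57, 239.54, 204.01, 239.83, 204.07, 240.03, 204.21, 240.45, 204.47, 240.67, 204.75, 241.06, 204.96, 241.49, 205.07, 241.85]
```

Call:
{"op": "jog_arm", "data": {
  "commands": [
    {"tx": -0.5, "ty": 1.5, "tz": -0.5, "ax": 0, "ay": 0, "az": 0},
    {"tx": -1.5, "ty": 3.5, "tz": -1, "ax": 0, "ay": 0, "az": 0},
    {"tx": -2.5, "ty": 5.5, "tz": -1, "ax": 0, "ay": 0, "az": 0},
    {"tx": -3.5, "ty": 7.5, "tz": -1, "ax": 0, "ay": 0, "az": 0},
    {"tx": -4.5, "ty": 9.5, "tz": -1, "ax": 0, "ay": 0, "az": 0}
  ]
}}

```text
time: 33.25
tcp_pos: [598.9, -264.0, 150.5]
orientation: [-3.043, -0.544, -0.306]
force: [0.8, -0.5, -0.2]
width: 52.0
grasp_force: 0.0
```

```bash
python3 - <<'E'
from g import *
go(10.5,-46,25)
b=r.capture('top')[:,:,::-1];cv2.imwrite('pics/top11.png',b)
a=r.capture('side')[:,:,::-1];cv2.imwrite('pics/side11.png',a)
def kn(a,b):
  m=mask(a,(0,120,60),(8,255,255))|mask(a,(172,120,60),(180,255,255));z=np.zeros_like(m);z[b[1]:b[3],b[0]:b[2]]=m[b[1]:b[3],b[0]:b[2]];p=np.argwhere(z)[:,::-1];return p.mean(0) if len(p) else None,len(p)
T0=kn(cv2.imread('pics/top0.png'),(215,134,240,170));T1=kn(b,(215,134,245,175));S0=kn(cv2.imread('pics/side0.png'),(228,160,252,190));S1=kn(a,(228,160,258,195))
print(T0,T1,S0,S1)
for t,s in((T0,S0),(T1,S1)):
  if t[0] is None: continue
  x,e=cross(t[0],s[0]);print(x,e,w2j(x),[w2j(plane('top',[t[0]],z)[0]).round(1) for z in(55,62.6)])
i=b.astype(int);m=(i[:,:,0]-i[:,:,2]>40);m[:120]=0;m[215:]=0;m[:,:180]=0;m[:,312:]=0
p=np.argwhere(m)[:,::-1].astype(float);c=np.array([w2j(q) for q in plane('top',p,31)]);c=c[(abs(c[:,1])<50)];print(len(c),c.min(0),c.max(0))
E
```

```text
33.25 [ 598.91776596 -264.00127711  150.45880736] [-228.16835184   93.97911267] [ 0.78364601 -0.49209347 -0.20504195] 51.97530663119133 z_tool jig [-3.99191634e-05 -1.99344534e-01] yaw 20.290022549350343
shift units [ 4.485 -9.548  6.033]
(array([226.23333333, 142.76666667]), 30) (array([230.31578947, 153.05263158]), 19) (array([239.32258065, 174.41935484]), 31) (array([241.03703704, 179.07407407]), 27)
[681.63759018  20.49392081  52.90732555] [np.float64(1.4341702152655136), np.float64(1.4341702152655784)] [  9.95809012 -82.304422  ] [array([ 11.4, -81.8]), array([ 11.6, -79.1])]
[651.43327093   9.04527883  53.14696053] [np.float64(1.343002058116405), np.float64(1.3430020581164712)] [  9.69949067 -50.00418313] [array([ 11.1, -49.6]), array([ 11.2, -47.1])]Traceback (most recent call last):
  File "<stdin>", line 13, in <module>
  File "h.py", line 10, in plane
    o,d=ray(n,px);return o+d*((z-o[2])/d[:,2])[:,None]
        ~~~^^^^^^
  File "h.py", line 6, in ray
    u=cv2.undistortPoints(np.float64(px).reshape(-1,1,2),K,p['D']).reshape(-1,2)
      ~~~~~~~~~~~~~~~~~~~^^^^^^^^^^^^^^^^^^^^^^^^^^^^^^^^^^^^^^^^^
cv2.error: OpenCV(4.12.0) /io/opencv/modules/calib3d/src/undistort.dispatch.cpp:347: error: (-215:Assertion failed) CV_IS_MAT(_src) && CV_IS_MAT(_dst) && (_src->rows == 1 || _src->cols == 1) && (_dst->rows == 1 || _dst->cols == 1) && _src->cols + _src->rows - 1 == _dst->rows + _dst->cols - 1 && (CV_MAT_TYPE(_src->type) == CV_32FC2 || CV_MAT_TYPE(_src->type) == CV_64FC2) && (CV_MAT_TYPE(_dst->type) == CV_32FC2 || CV_MAT_TYPE(_dst->type) == CV_64FC2) in function 'cvUndistortPointsInternal'
```

```bash
python3 -c "
from bench import r
print(r.sign_off())"
```

```text
the job is handed in; nothing more can be done
None
```

I handed the job in at about 33 s. The template is home: it stayed put while the fingers slid on, so it was against the stop. The bolt moved about 32 mm until it stopped hard at roughly 13 N; I take that as its 35 mm end with a start about 3 mm across, but the cameras only place the knob to about 2 mm.

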